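# Set the tray stop and load the next cell pack

## Robot

A 6-joint arm with a two-finger parallel gripper is mounted at the origin on the work surface. World frame = base frame: x ahead of the robot, y to its left, z up, the work surface at z = 0. Lengths are in m, angles in rad, forces in N, time in s.
With the tool pointing down it reaches from about 0.275 to 0.75 m from the base axis. Payload 10.2 kg.
Tool frame: the origin (TCP) lies midway between the tips of the shut fingers; the grasp point (between the pads) lies 19 mm behind it (env.grip_point_offset is the distance from the TCP to the grasp point, in m); z points along the fingers, y is the direction in which the jaws open and shut (so a half turn about z gives the same grasp; the last joint's range is limited). The gripper opens to 88 mm and grips with 3 to 60 N. Pads are 18 mm wide; open, the fingers measure 123 mm over their backs; the gripper's body (75 mm by 187 mm) begins 45 mm behind the grasp point.
Start: joints at [-1.339, 0.313, 1.498, -0, 1.331, -0.223], TCP at [0.231, -0.472, 0.239] pointing down, gripper open.
Joint ranges: [-2.94, 2.94], [-0.97, 2.17], [0.19, 2.56], [-1.23, 4.37], [0.02, 3.11], [-2.88, 2.88]. Speed limits (rad/s): [2.39, 2.39, 3.01, 3.14, 3.14, 3.14].

## Interface

Orientations are given as a unit quaternion [w, x, y, z].
In Python, from bench import env, capture, camera_info gives the robot as it stands.
- The arm moves only by the tool apply_moves, never from a script. Its argument "plan" is a list of rows, each an object with "claw": the finger opening in mm, from 0 to 88.1; "slide": the shift along the world's x, y, z in mm, a list of three; "turn": the turn about the world's z in degrees. In form: [{"claw": claw, "slide": [x, y, z], "turn": turn}, ...]. A call has 1 to 20 rows; each row shifts and turns the pose as measured when the row begins; what a row does not reach is not made up. A row lasts 1/12 s, in which the tool goes at most 41.7 mm and 7.16 degrees, less where a joint would pass 70% of its speed; a pose out of reach is approached as far as the arm can. A call with a gripper value outside its range is refused whole. The fingers move at their own pace and stop on an object; "force" is the grip in N (left out, the last holds). Time passes only in rows, so rows that do not move let the fingers close. It gives the time, the measured TCP pose, the force and the opening at its end, in the units of the state.
- env.state(): the state, without advancing time (a new reading comes with each control period).
- capture(name): name is "side" or "top" or "wrist"; returns the picture (420x560x3 uint8, red, green, blue); there is no depth.
- camera_info(name): a dict with "vertical_fov" (degrees; the focal length in pixels is half the picture's height over the tangent of half this angle, whatever the lens; pixels are square), "cx", "cy" (the principal point, pixels), "cam_to_world" (4x4, takes a point from camera to world coordinates). Camera axes: x right, y down, z forward; pixel columns grow to the right and rows downward; lengths in m; the calibration is good to about 2 mm. A picture is of the moment at which its call begins: read the wrist's pose just before it. camera_info takes no time and is no camera call; for the wrist camera it gives the pose at the moment of the call.
- env.sign_off(): hands the job in, once; it reports no verdict.
The state is a dict: "t": time; "joint_positions": joint angles; "joint_vel": joint speeds; "tau": joint torques, N m; "tcp_pos": TCP position; "ee_rot": TCP orientation; "force": force on the tool from outside, world axes, zero at the start; "ft_torque": the same for the moment, N m; "grip_width": finger opening in m.
Only numpy, scipy, OpenCV 4.12 (cv2) and the standard library are available. Lean on these libraries where they do the work, as an engineer would, in place of code of your own. Each camera call takes 0.05 s, during which the arm holds its last target.

## Task

Set up the filling jig for the cell pack waiting on the black rubber mat: lift the stop's knob out of its notch, move it along and let it drop fully into the notch that leaves just enough room for that pack between end wall and stop. Then lift the pack into the jig's bed so that it stands flat on the floor of the bed between the end wall and the stop. Leave the two spare packs on the metal plate, the pot and the trowel where they are.

Things in the scene. Friction and masses are not known exactly. Their poses are not given: they have to be found in the camera images.
- jig: Filling jig, fixed on the bench: aluminium base 165 x 270 x 8 mm. Origin on the bench under the middle of the bed; z up, y along the bed. Bed: channel 60 mm wide (local x -30 to +30), floor 8 mm above the bench, side guides 5 mm thick and 14 mm high above that floor. End wall at its -y end (inner face at local y -110 mm, top 52 mm above the bench); movable stop towards +y.
- bed_corner (a point): Middle of the foot of the end wall: on the bed floor, on the bed's centre line, at the wall's inner face. Axes as the jig's; the bed extends along +y from here.
- notch4 (a point): Middle of the mouth of the third notch from the end wall, on the rail: a steel strip 6 mm thick along the jig's y, at its x = +70 mm, top 50 mm above the bench, with four square notches (12 mm wide, 16 mm deep, 36 mm apart) in its top edge. A guide rod runs beyond it at x = +98 mm. Axes as the jig's.
- knob (a point): Centre of the top of the stop's upright round black knob: 26 mm diameter, 32 mm tall, its top 104 mm above the bench when down in a notch; under it a 16 mm neck, 6 mm tall, then a steel arm 6 mm thick that leads to the jig's -x, over the rail and the bed. Knob, arm, lug and stop plate are one piece, 0.15 to 0.3 kg; it cannot turn, only be lifted and slid. Axes as the jig's.
- stop_face (a point): Middle of the stop plate's face towards the end wall, 36 mm above the bench when down. Plate: steel, 54 mm wide across the bed, 6 mm thick, foot 3 mm above the bed floor, hung from the knob's arm. An 8 mm round lug under the same arm sits in the notch. Axes as the jig's.
- slide (a joint): Position of the stop along the bed in m, growing along the jig's +y (away from the end wall). Notches at -0.072 (for a two-cell pack), -0.036 (three cells), 0 (four cells; it starts here), +0.036 (five cells). In a notch the clear length from end wall to stop plate is that pack's length + 6 mm. Friction about 0.4 N; about 2 mm of play either way in a notch.
- lift (a joint): Height in m by which the stop is lifted: 0 fully down in a notch, about 0.0155 when the lug lies on top of the rail's teeth, at most 0.032. It falls by its own weight; it can be slid along only when lifted more than 0.016.
- mat: Black rubber mat 150 x 260 x 6 mm, fixed on the bench; the one pack on it is the pack to be filled next. Origin under its centre, z up.
- plate: Bare steel plate 230 x 260 x 6 mm, fixed on the bench, holding the two spare packs. Origin under its centre, z up.
- pot: Loose empty terracotta pot, 90 mm across, 85 mm tall; a bystander. Origin at the centre of its underside.
- trowel: Loose hand trowel about 250 mm long, lying flat; a bystander. Origin on the bench near its middle; its x runs along it.
- pack2: Loose empty white plastic cell pack, one row of two square-topped cells: 76 mm long (along its y), 54 mm wide (along its x), 50 mm tall, open at the top, walls 3 mm, 28 to 64 g. Origin at the centre of its underside, z up; the two ends are alike. It stands on the mat or on the plate (which one differs from run to run); it can be gripped across its width.
- pack3: Loose empty white plastic cell pack, one row of three square-topped cells: 112 mm long (along its y), 54 mm wide (along its x), 50 mm tall, open at the top, walls 3 mm, 42 to 96 g. Origin at the centre of its underside, z up; the two ends are alike. It stands on the mat or on the plate (which one differs from run to run); it can be gripped across its width.
- pack5: Loose empty white plastic cell pack, one row of five square-topped cells: 184 mm long (along its y), 54 mm wide (along its x), 50 mm tall, open at the top, walls 3 mm, 70 to 160 g. Origin at the centre of its underside, z up; the two ends are alike. It stands on the mat or on the plate (which one differs from run to run); it can be gripped across its width.
Mind the look-alikes: they are no part of the job. What is shaped like the pack2 but green is not meant. Leave any red look-alike of the pack3 alone.

How it is judged:
By the outcome, as a careful person would: the job done as asked, in the order asked, and still so for the second after the job is handed in, with the robot touching nothing.
It also fails if it takes over 61 s, if anything falls off the work surface, if the arm or the gripper's body presses on something with over 40 N, if the wrist force passes 120 N, or if a joint passes its speed limit or range.

## Working session

There is one attempt and no reset: what is moved stays moved. The work goes in short steps, Python scripts to look and compute and a tool call to move; the robot and the scene stay as the last step left them, time stands still between calls to the robot, and variables do not carry over. Pictures are saved under pics/ and viewed, and the job is handed in when it is done.

Besides the shell and the picture viewer there is one more tool, called as a command line: name --argument value ..., lists and objects as JSON in quotes. apply_moves: Moves the arm, as the interface text tells. Its arguments: {"type":"object","properties":{"plan":{"type":"array"},"force":{"type":"number"}},"required":["plan"]}

```bash
mkdir -p pics; ls; python3 - <<'E'
from bench import env,capture,camera_info
import cv2
for n in("top","side","wrist"):
    print(n,camera_info(n)); cv2.imwrite(f"pics/{n}0.png",capture(n)[:,:,::-1])
print(env.state())
E
```

```text
pics
top {'vertical_fov': 50.419798987052445, 'cx': 276.6758736525373, 'cy': 221.31545432389535, 'cam_to_world': array([[ 8.72300605e-03, -9.83271344e-01,  1.81937828e-01,
         2.14583819e-01],
       [-9.99961615e-01, -8.42768728e-03,  2.39624620e-03,
         1.51733312e-02],
       [-8.22845104e-04, -1.81951746e-01, -9.83307116e-01,
         1.58439760e+00],
       [ 0.00000000e+00,  0.00000000e+00,  0.00000000e+00,
         1.00000000e+00]])}
side {'vertical_fov': 46.338352564347375, 'cx': 274.54566115611556, 'cy': 219.21311870066853, 'cam_to_world': array([[ 0.82498272, -0.28235914,  0.489568  , -0.22677961],
       [-0.56465931, -0.37542616,  0.73499324, -1.11687751],
       [-0.02373543, -0.88279585, -0.46915681,  0.8145933 ],
       [ 0.        ,  0.        ,  0.        ,  1.        ]])}
wrist {'vertical_fov': 64.85207159294247, 'cx': 274.0895236521946, 'cy': 206.86436039221536, 'cam_to_world': array([[ 0.4391329 , -0.8563248 , -0.27179061,  0.30115084],
       [-0.89842084, -0.41906542, -0.13124085, -0.43633468],
       [-0.00151325,  0.30181453, -0.95336546,  0.3843105 ],
       [ 0.        ,  0.        ,  0.        ,  1.        ]])}
{'t': 0.15, 'joint_positions': array([-1.33941437e+00,  3.13276719e-01,  1.49827810e+00, -7.17483621e-06,
        1.33104393e+00, -2.23382586e-01]), 'joint_vel': array([ 5.78417792e-05, -3.88029507e-03, -3.37187216e-03, -3.23083746e-03,
       -9.12542248e-04,  1.63326231e-04]), 'tau': array([ 2.66769632e-03, -4.02300739e+01, -2.52317744e+01,  6.94697862e-02,
        3.43881128e-02, -7.46983096e-05]), 'tcp_pos': array([ 0.23055395, -0.471438  ,  0.2383096 ]), 'ee_rot': array([-5.03025887e-04,  9.74259526e-01,  2.25428753e-01, -5.49636037e-06]), 'force': array([0.11674767, 0.95119053, 0.38565971]), 'ft_torque': array([ 0.02812901, -0.0768055 ,  0.00056597]), 'grip_width': 0.08777321539979624}
```

View pics/top0.png

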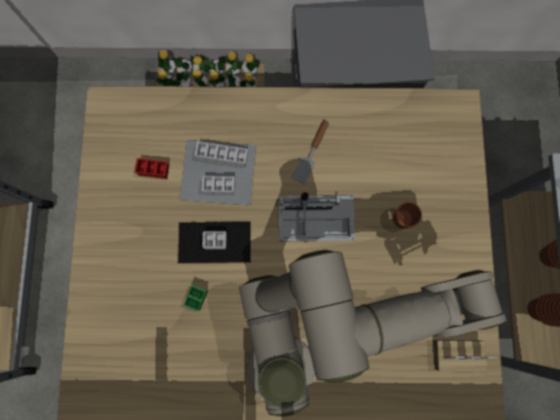

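View pics/side0.png

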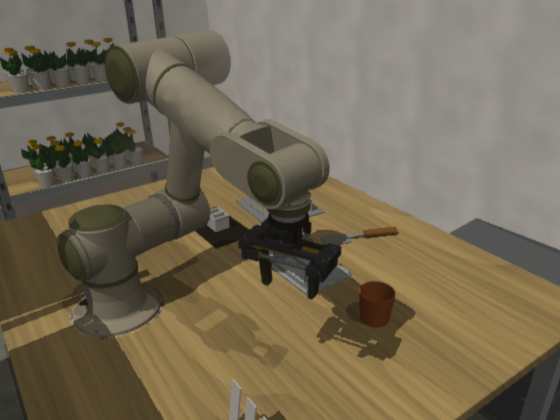

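View pics/wrist0.png

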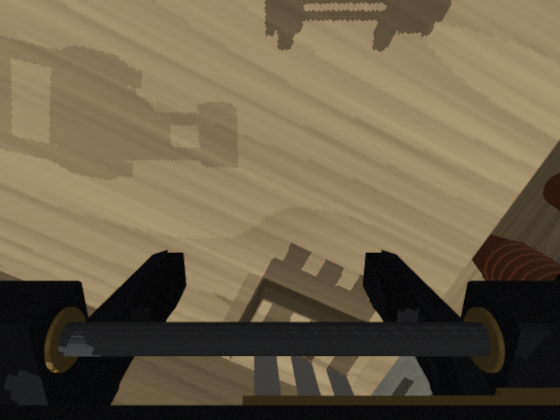

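The mat at (215,242) holds a white two-cell pack, so the target notch is -0.072. The jig is around (316,218). I'll zoom in on both.

```bash
cat > h.py <<'E'
from bench import env,capture,camera_info
import cv2,numpy as np
def K(n):
    i=camera_info(n); f=210/np.tan(np.radians(i["vertical_fov"])/2); return f,i["cx"],i["cy"],np.array(i["cam_to_world"])
def ray(c,u,v):
    f,cx,cy,T=c; d=T[:3,:3]@np.array([(u-cx)/f,(v-cy)/f,1]); return T[:3,3],d
def atz(c,u,v,z):
    o,d=ray(c,u,v); return o+d*(z-o[2])/d[2]
def proj(c,p):
    f,cx,cy,T=c; q=T[:3,:3].T@(np.asarray(p)-T[:3,3]); return np.array([cx+f*q[0]/q[2],cy+f*q[1]/q[2]])
def tri(obs): # [(cam,u,v)]
    A=np.zeros((3,3));b=np.zeros(3)
    for c,u,v in obs:
        o,d=ray(c,u,v); d=d/np.linalg.norm(d);P=np.eye(3)-np.outer(d,d);A+=P;b+=P@o
    x=np.linalg.solve(A,b); return x,[proj(c,x)-[u,v] for c,u,v in obs]
E
python3 - <<'E'
from h import *
im=cv2.imread("pics/top0.png")
cv2.imwrite("pics/t_z.png",cv2.resize(im[180:270,170:370],None,fx=4,fy=4,interpolation=cv2.INTER_CUBIC))
c=K("top")
for p in [(278,240),(354,240),(356,197),(281,197),(304,196),(215,240)]: print(p,atz(c,*p,.008).round(3))
E
```

```text
(278, 240) [0.439 0.014 0.008]
(354, 240) [ 0.441 -0.257  0.008]
(356, 197) [ 0.598 -0.268  0.008]
(281, 197) [0.596 0.004 0.008]
(304, 196) [ 0.601 -0.079  0.008]
(215, 240) [0.437 0.238 0.008]
```

View pics/t_z.png

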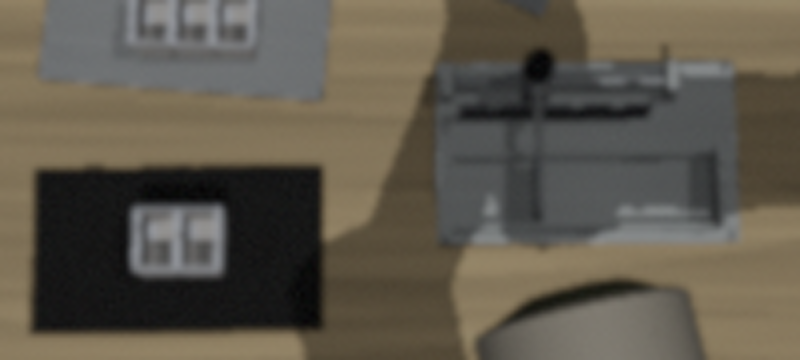

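apply_moves --plan '[{"claw":88,"slide":[18,29,2],"turn":-2.2},{"claw":88,"slide":[18,29,2],"turn":-2.2},{"claw":88,"slide":[18,29,2],"turn":-2.2},{"claw":88,"slide":[18,29,2],"turn":-2.2},{"claw":88,"slide":[18,29,2],"turn":-2.2},{"claw":88,"slide":[18,29,2],"turn":-2.2},{"claw":88,"slide":[18,29,2],"turn":-2.2},{"claw":88,"slide":[18,29,2],"turn":-2.2},{"claw":88,"slide":[18,29,2],"turn":-2.2},{"claw":88,"slide":[18,29,2],"turn":-2.2},{"claw":88,"slide":[18,29,2],"turn":-2.2},{"claw":88,"slide":[18,29,2],"turn":-2.2},{"claw":88,"slide":[0,0,0],"turn":0},{"claw":88,"slide":[0,0,0],"turn":0}]'

```text
t: 1.32
tcp_pos: [0.4509, -0.1043, 0.2603]
ee_rot: [-0.003, 1.0, -0.016, -0.0]
force: [-0.3, 0.4, -0.8]
grip_width: 0.088
```

```bash
python3 - <<'E'
from h import *
import pickle
s=env.state();print(s["t"],s["tcp_pos"],s["ee_rot"])
c=K("wrist");im=capture("wrist");cv2.imwrite("pics/w1.png",im[:,:,::-1]);c2=K("top")
cv2.imwrite("pics/t1.png",capture("top")[:,:,::-1]);cv2.imwrite("pics/s1.png",capture("side")[:,:,::-1])
pickle.dump(c,open("w1.pkl","wb"));print(c)
E
```

```text
1.3167 [ 0.45089376 -0.10433559  0.26029099] [-3.26113916e-03  9.99859893e-01 -1.64144720e-02 -3.53685661e-04]
(np.float64(330.5749207919935), 274.0895236521946, 206.86436039221536, array([[-0.03297994, -0.95253027, -0.30265228,  0.52945914],
       [-0.99943232,  0.02934554,  0.01654935, -0.10701193],
       [-0.00688227,  0.30302627, -0.95295735,  0.40626409],
       [ 0.        ,  0.        ,  0.        ,  1.        ]]))
```

View pics/w1.png

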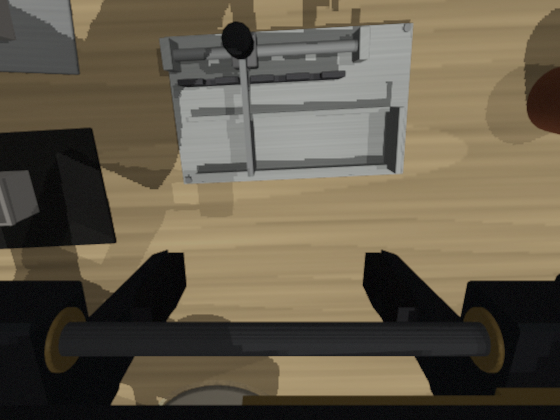

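Wrist view: the knob is at (238,40), the end wall at (397,138) on the right (world -y), the rail is above, and the pack is at the left edge (15,197).

```bash
python3 - <<'E'
from h import *
import pickle
im=cv2.imread("pics/w1.png")
cv2.imwrite("pics/w1z.png",cv2.resize(im[10:200,150:425],None,fx=2.9,fy=2.9,interpolation=cv2.INTER_CUBIC))
t=cv2.imread("pics/t1.png");cv2.imwrite("pics/t1z.png",cv2.resize(t[185:250,270:365],None,fx=8,fy=8,interpolation=cv2.INTER_CUBIC))
s=cv2.imread("pics/s1.png");cv2.imwrite("pics/s1z.png",s)
E
```

```text
(no output)
```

View pics/w1z.png

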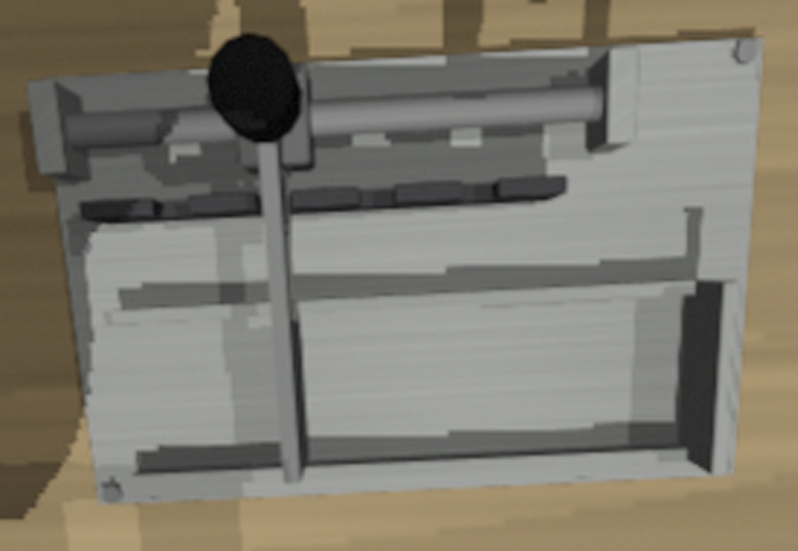

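View pics/t1z.png

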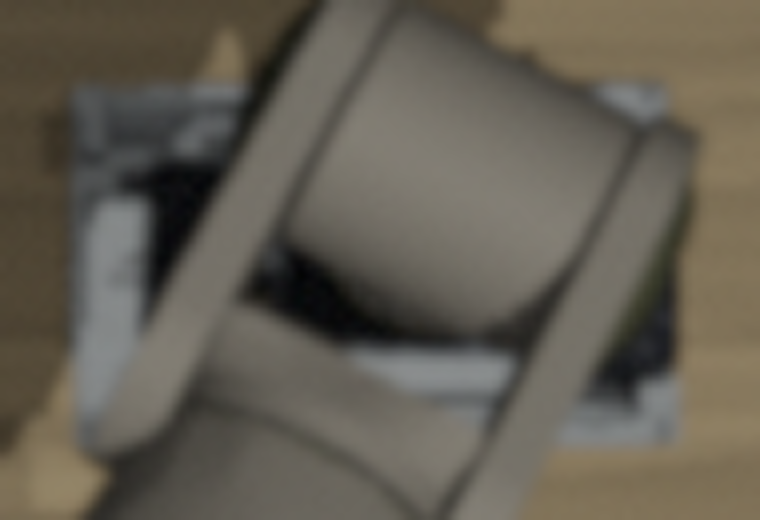

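View pics/s1z.png

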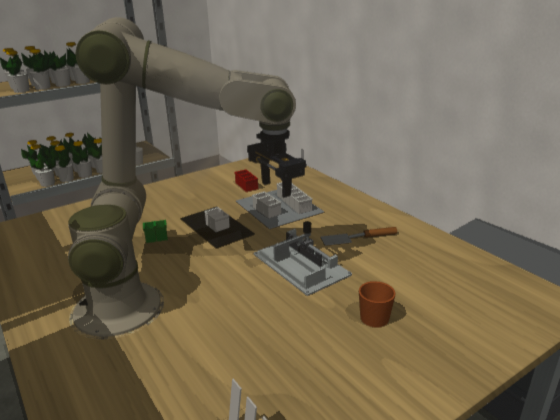

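```bash
python3 - <<'E'
from h import *
import pickle
w=pickle.load(open("w1.pkl","rb"));t=K("top");s=K("side")
g=lambda x,y:(150+x/2.9,10+y/2.9)
for n,p,z in [("FL",(102,500),.008),("BR",(762,38),.008),("bolt1",(744,50),.01),("bolt2",(112,488),.01),("knobtop",(250,85),.104),("wall top inner R",(722,282),.052),("wall inner top F",(714,472),.052),("wall foot B",(684,322),.008),("wall foot F",(680,446),.008),("armend",(293,480),.066),("armnear knob",(268,145),.066),
 ("tooth1 right",(566,185),.05),("tooth1 left",(500,190),.05),("tooth2R",(462,190),.05),("tooth2L",(396,194),.05),("tooth3R",(359,194),.05),("tooth4L(last)",(82,210),.05)]:
    print(n,np.round(g(*p),1),atz(w,*g(*p),z).round(4))
for p,z in [((278.5,240.5),.008),((354.5,240.5),.008),((353,196),.008),((279,196),.008)]: print(atz(t,*p,z).round(4))
print(tri([(w,*g(250,85)),(t,304.7,196),(s,307,224)]))
print(tri([(w,*g(250,85)),(s,307,224)]))
a=cv2.imread("pics/s1.png");cv2.imwrite("pics/s1y.png",cv2.resize(a[190:300,180:380],None,fx=4,fy=4,interpolation=cv2.INTER_CUBIC))
E
```

```text
FL [185.2 182.4] [0.4381 0.0088 0.008 ]
BR [412.8  23.1] [ 0.6049 -0.2554  0.008 ]
bolt1 [406.6  27.2] [ 0.6008 -0.2484  0.01  ]
bolt2 [188.6 178.3] [0.4436 0.0034 0.01  ]
knobtop [236.2  39.3] [ 0.5797 -0.0752  0.104 ]
wall top inner R [399.  107.2] [ 0.52   -0.2322  0.052 ]
wall inner top F [396.2 172.8] [ 0.4517 -0.2347  0.052 ]
wall foot B [385.9 121. ] [ 0.5038 -0.2337  0.008 ]
wall foot F [384.5 163.8] [ 0.4536 -0.2355  0.008 ]
armend [251.  175.5] [ 0.4566 -0.0781  0.066 ]
armnear knob [242.4  60. ] [ 0.5682 -0.0759  0.066 ]
tooth1 right [345.2  73.8] [ 0.5538 -0.1766  0.05  ]
tooth1 left [322.4  75.5] [ 0.553  -0.1538  0.05  ]
tooth2R [309.3  75.5] [ 0.5534 -0.1407  0.05  ]
tooth2L [286.6  76.9] [ 0.5529 -0.1179  0.05  ]
tooth3R [273.8  76.9] [ 0.5533 -0.105   0.05  ]
tooth4L(last) [178.3  82.4] [ 0.5514 -0.0083  0.05  ]
[0.4368 0.0119 0.008 ]
[ 0.4391 -0.259   0.008 ]
[ 0.6021 -0.2573  0.008 ]
[0.5998 0.0114 0.008 ]
(array([ 0.58121517, -0.07632923,  0.09665029]), [array([ 2.16522044, -0.4188299 ]), array([-0.04716318, -0.65116505]), array([-0.96892373,  0.1303729 ])])
(array([ 0.58280072, -0.07563751,  0.09610159]), [array([ 1.29853662, -2.34193803]), array([-0.69666977,  0.05230426])])
```

View pics/s1y.png

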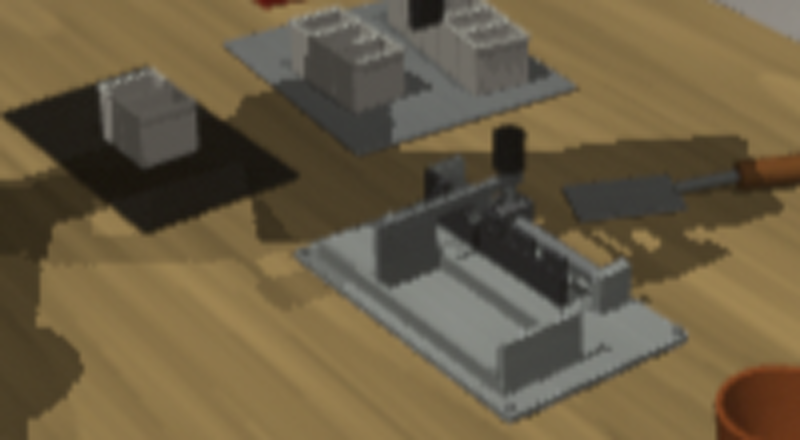

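apply_moves --plan '[{"claw":88,"slide":[26,6,0],"turn":0.6},{"claw":88,"slide":[26,6,0],"turn":0.6},{"claw":88,"slide":[26,6,0],"turn":0.6},{"claw":88,"slide":[26,6,0],"turn":0.6},{"claw":88,"slide":[26,5,0],"turn":0.5},{"claw":88,"slide":[0,0,-25],"turn":0},{"claw":88,"slide":[0,0,-25],"turn":0},{"claw":88,"slide":[0,0,-25],"turn":0},{"claw":88,"slide":[0,0,-25],"turn":0},{"claw":80,"slide":[0,0,0],"turn":0},{"claw":80,"slide":[0,0,0],"turn":0}]'

```text
t: 2.38
tcp_pos: [0.5825, -0.0915, 0.1566]
ee_rot: [-0.002, 1.0, -0.002, 0.0]
force: [0.3, -0.2, 0.5]
grip_width: 0.0803
```

```bash
python3 - <<'E'
from h import *
import pickle
s=env.state();print(s["t"],s["tcp_pos"],s["ee_rot"],s["force"])
c=K("wrist");im=capture("wrist");cv2.imwrite("pics/w2.png",im[:,:,::-1])
sd=capture("side")[:,:,::-1];cv2.imwrite("pics/s2z.png",cv2.resize(sd[180:290,220:380],None,fx=5,fy=5,interpolation=cv2.INTER_CUBIC))
pickle.dump(c,open("w2.pkl","wb"));print(proj(K("side"),s["tcp_pos"]))
E
```

```text
2.3833 [ 0.58247417 -0.09154105  0.15659088] [-1.91321511e-03  9.99996966e-01 -1.52200847e-03  3.01874080e-04] [ 0.33574605 -0.23587076  0.46399621]
[309.62681568 208.25989433]
```

View pics/w2.png

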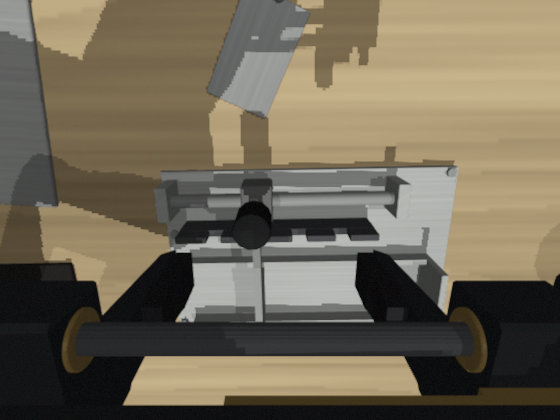

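View pics/s2z.png

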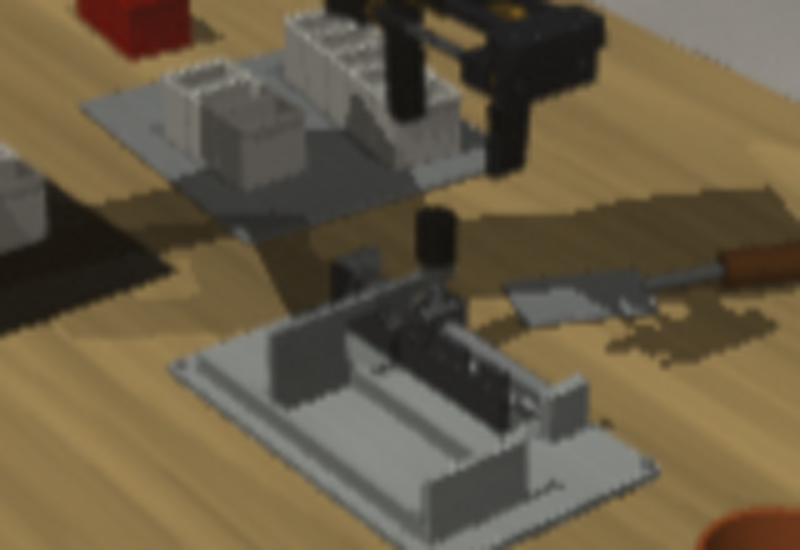

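```bash
python3 - <<'E'
from h import *
import pickle
w=pickle.load(open("w1.pkl","rb"));w2=pickle.load(open("w2.pkl","rb"));s=K("side")
print(atz(w2,252,229,.104))
k=(220+436/5,180+212/5)
print(tri([(w,236.2,39.3),(w2,252,229),(s,*k)]), tri([(w,236.2,39.3),(w2,252,229)]))
im=cv2.imread("pics/w2.png");cv2.imwrite("pics/w2z.png",cv2.resize(im[160:330,150:470],None,fx=2.5,fy=2.5,interpolation=cv2.INTER_CUBIC))
E
```

```text
[ 0.58311431 -0.07618264  0.104     ]
(array([ 0.58231549, -0.0762935 ,  0.10201929]), [array([ 1.33175566, -3.04493126]), array([0.40576154, 0.03286603]), array([-0.87832228,  0.07499317])]) (array([ 0.58074721, -0.07517311,  0.09807757]), [array([ 0.6545011 , -0.04937723]), array([-0.83135019,  0.06922789])])
```

View pics/w2z.png

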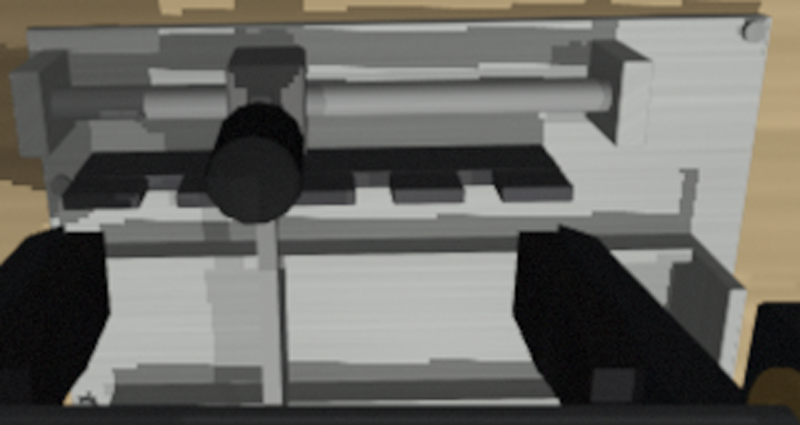

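Knob top at about (0.582,-0.076,0.102), which matches the stated height of 104 mm. I'll go down over it.

apply_moves --plan '[{"claw":75,"slide":[0,8,0],"turn":0.3},{"claw":75,"slide":[0,8,0],"turn":0.3},{"claw":75,"slide":[0,0,-20],"turn":0.3},{"claw":75,"slide":[0,0,-20],"turn":0},{"claw":75,"slide":[0,0,-20],"turn":0},{"claw":75,"slide":[0,0,-15],"turn":0},{"claw":75,"slide":[0,0,0],"turn":0},{"claw":75,"slide":[0,0,0],"turn":0}]'

```text
t: 3.15
tcp_pos: [0.5871, -0.0714, 0.0911]
ee_rot: [0.001, 1.0, 0.009, 0.01]
force: [-0.4, -0.2, 0.5]
grip_width: 0.0748
```

apply_moves --plan '[{"claw":75,"slide":[-3,-2.5,-6],"turn":0},{"claw":75,"slide":[-3,-2.5,-6],"turn":0},{"claw":75,"slide":[0,0,-5],"turn":0},{"claw":75,"slide":[0,0,0],"turn":0},{"claw":75,"slide":[0,0,0],"turn":0}]'

```text
t: 3.57
tcp_pos: [0.5822, -0.0767, 0.0771]
ee_rot: [0.002, 1.0, 0.01, 0.013]
force: [-0.2, -0.5, 0.2]
grip_width: 0.0752
```

apply_moves --plan '[{"claw":60,"slide":[0,0,-4],"turn":0},{"claw":20,"slide":[0,0,0],"turn":0},{"claw":20,"slide":[0,0,0],"turn":0},{"claw":20,"slide":[0,0,0],"turn":0},{"claw":20,"slide":[0,0,0],"turn":0},{"claw":20,"slide":[0,0,0],"turn":0},{"claw":20,"slide":[0,0,0],"turn":0},{"claw":20,"slide":[0,0,0],"turn":0},{"claw":20,"slide":[0,0,0],"turn":0}]' --force 25

```text
t: 4.32
tcp_pos: [0.5828, -0.0769, 0.0736]
ee_rot: [0.002, 1.0, 0.009, 0.014]
force: [-0.2, -0.0, -0.3]
grip_width: 0.025
```

apply_moves --plan '[{"claw":20,"slide":[0,0,6],"turn":0},{"claw":20,"slide":[0,0,6],"turn":0},{"claw":20,"slide":[0,0,6],"turn":0},{"claw":20,"slide":[0,0,6],"turn":0},{"claw":20,"slide":[0,0,0],"turn":0}]'

```text
t: 4.73
tcp_pos: [0.5828, -0.0768, 0.0995]
ee_rot: [0.002, 1.0, 0.009, 0.014]
force: [-0.7, -0.0, -2.7]
grip_width: 0.0253
```

apply_moves --plan '[{"claw":20,"slide":[0.2,-12,-0.5],"turn":0},{"claw":20,"slide":[0.2,-12,0],"turn":0},{"claw":20,"slide":[0.2,-12,0],"turn":0},{"claw":20,"slide":[0.2,-12,0],"turn":0},{"claw":20,"slide":[0,-12,0],"turn":0},{"claw":20,"slide":[0,0,0],"turn":0}]'

```text
t: 5.23
tcp_pos: [0.5835, -0.1436, 0.0992]
ee_rot: [0.002, 1.0, 0.009, 0.015]
force: [2.2, -0.7, -2.7]
grip_width: 0.0252
```

apply_moves --plan '[{"claw":20,"slide":[0.4,-4.5,0],"turn":0},{"claw":20,"slide":[0,0,0],"turn":0},{"claw":20,"slide":[0,0,0],"turn":0}]'

```text
t: 5.48
tcp_pos: [0.5837, -0.1499, 0.0987]
ee_rot: [0.002, 1.0, 0.008, 0.014]
force: [1.4, 0.6, -2.6]
grip_width: 0.0251
```

```bash
python3 - <<'E'
from h import *
s=env.state();print(s["tcp_pos"],s["force"])
im=capture("wrist");cv2.imwrite("pics/w3.png",im[:,:,::-1])
E
```

```text
[ 0.5836863  -0.14985565  0.09872265] [ 1.35959388  0.61759539 -2.59114974]
```

View pics/w3.png

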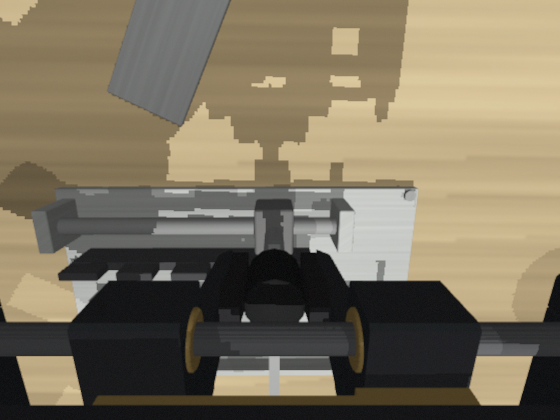

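apply_moves --plan '[{"claw":20,"slide":[0,0.8,-3],"turn":0},{"claw":20,"slide":[0,0,-5],"turn":0},{"claw":20,"slide":[0,0,-5],"turn":0},{"claw":20,"slide":[0,0,-5],"turn":0},{"claw":20,"slide":[0,0,0],"turn":0}]'

```text
t: 5.95
tcp_pos: [0.5836, -0.1474, 0.0787]
ee_rot: [0.002, 1.0, 0.009, 0.014]
force: [3.6, -0.0, -2.4]
grip_width: 0.0252
```

apply_moves --plan '[{"claw":20,"slide":[-0.5,0,-2.5],"turn":0},{"claw":20,"slide":[0,0,-2],"turn":0},{"claw":20,"slide":[0,0,0],"turn":0},{"claw":60,"slide":[0,0,0],"turn":0},{"claw":60,"slide":[0,0,0],"turn":0},{"claw":60,"slide":[0,0,0],"turn":0},{"claw":60,"slide":[0,0,0],"turn":0},{"claw":60,"slide":[0,0,0],"turn":0}]'

```text
t: 6.62
tcp_pos: [0.5832, -0.1473, 0.0746]
ee_rot: [0.002, 1.0, 0.01, 0.014]
force: [0.4, -0.2, 0.2]
grip_width: 0.0563
```

apply_moves --plan '[{"claw":80,"slide":[0,0,20],"turn":0},{"claw":80,"slide":[0,0,25],"turn":0},{"claw":80,"slide":[0,0,30],"turn":0},{"claw":80,"slide":[0,0,30],"turn":0},{"claw":80,"slide":[-20,0,30],"turn":0},{"claw":80,"slide":[-20,0,20],"turn":0},{"claw":80,"slide":[-20,0,0],"turn":0},{"claw":80,"slide":[-20,0,0],"turn":0},{"claw":80,"slide":[0,0,0],"turn":0},{"claw":80,"slide":[0,0,0],"turn":0}]'

```text
t: 7.45
tcp_pos: [0.4979, -0.1464, 0.2377]
ee_rot: [0.003, 1.0, 0.01, 0.014]
force: [-0.9, -0.4, -0.0]
grip_width: 0.0798
```

```bash
python3 - <<'E'
from h import *
import pickle
s=env.state();print(s["tcp_pos"],s["ee_rot"])
c=K("wrist");im=capture("wrist")[:,:,::-1];cv2.imwrite("pics/w4.png",im)
pickle.dump(c,open("w4.pkl","wb"))
sd=capture("side")[:,:,::-1];cv2.imwrite("pics/s4z.png",cv2.resize(sd[190:300,220:380],None,fx=5,fy=5,interpolation=cv2.INTER_CUBIC))
E
```

```text
[ 0.49794266 -0.14637893  0.2377399 ] [0.00306189 0.9998501  0.00970276 0.0140092 ]
```

View pics/w4.png

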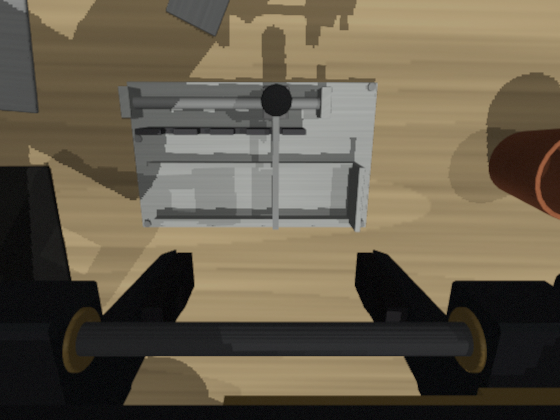

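View pics/s4z.png

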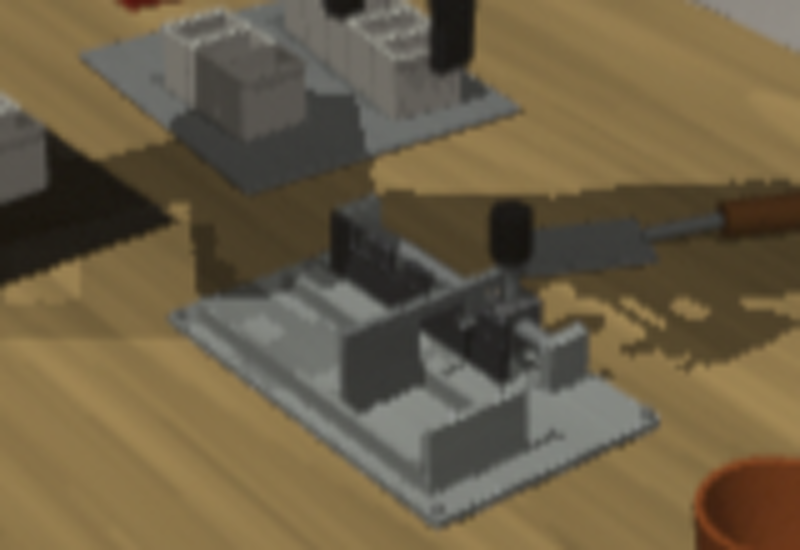

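```bash
python3 - <<'E'
import cv2
im=cv2.imread("pics/w4.png");cv2.imwrite("pics/w4z.png",cv2.resize(im[70:240,115:385],None,fx=2.9,fy=2.9,interpolation=cv2.INTER_CUBIC))
E
```

```text
(no output)
```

View pics/w4z.png

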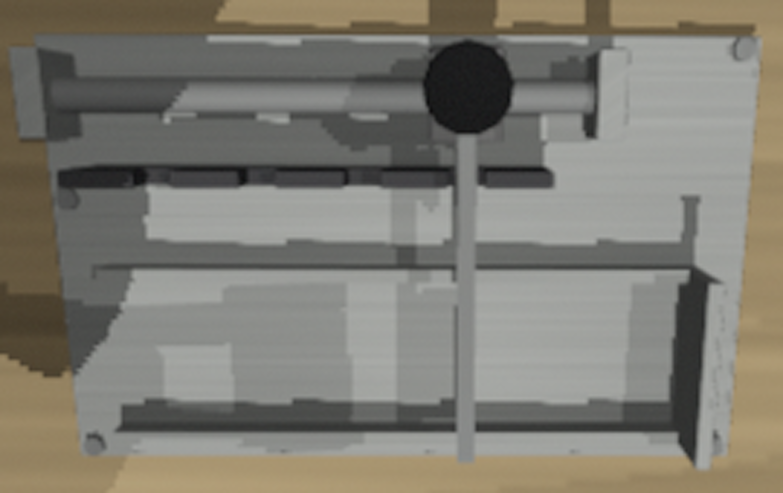

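```bash
python3 - <<'E'
from h import *
import pickle
w=pickle.load(open("w4.pkl","rb"));s=K("side")
g=lambda x,y:(115+x/2.9,70+y/2.9)
for n,p,z in [("guideFar L",(130,267),.022),("guideFar R",(660,266),.022),("guideNear L",(130,430),.022),("guideNear R",(680,430),.022),
 ("wall top B",(709,285),.052),("wall top F",(696,465),.052),("foot B",(682,310),.008),("foot F",(676,425),.008),("knob",(468,87),.104),("armtip",(466,460),.066),("arm mid",(466,300),.066),
 ("bolt BR",(743,48),.01),("bolt FL",(95,443),.01),("tooth1R",(553,172),.05),("t1L",(487,172),.05),("t2R",(450,172),.05),("lastL",(58,172),.05),("base FL",(82,456),.008),("base BR",(758,38),.008)]:
    print(n,np.round(g(*p),1),atz(w,*g(*p),z).round(4))
k=(220+511/5,190+206/5)
print(tri([(w,*g(468,87)),(s,*k)]))
t=cv2.imread("pics/top0.png");cv2.imwrite("pics/pk.png",cv2.resize(t[225:260,195:235],None,fx=16,fy=16,interpolation=cv2.INTER_CUBIC))
sd=cv2.imread("pics/s1.png");cv2.imwrite("pics/pks.png",cv2.resize(sd[195:245,190:250],None,fx=10,fy=10,interpolation=cv2.INTER_CUBIC))
E
```

```text
guideFar L [159.8 162.1] [ 0.5172 -0.0207  0.022 ]
guideFar R [342.6 161.7] [ 0.5212 -0.2219  0.022 ]
guideNear L [159.8 218.3] [ 0.4521 -0.0158  0.022 ]
guideNear R [349.5 218.3] [ 0.4559 -0.2349  0.022 ]
wall top B [359.5 168.3] [ 0.5191 -0.2332  0.052 ]
wall top F [355.  230.3] [ 0.452  -0.2344  0.052 ]
foot B [350.2 176.9] [ 0.5018 -0.2351  0.008 ]
foot F [348.1 216.6] [ 0.4535 -0.2366  0.008 ]
knob [276.4 100. ] [ 0.5819 -0.1465  0.104 ]
armtip [275.7 228.6] [ 0.4575 -0.1489  0.066 ]
arm mid [275.7 173.4] [ 0.5147 -0.1478  0.066 ]
bolt BR [371.2  86.6] [ 0.6008 -0.2491  0.01  ]
bolt FL [147.8 222.8] [0.4423 0.0033 0.01  ]
tooth1R [305.7 129.3] [ 0.5566 -0.1768  0.05  ]
t1L [282.9 129.3] [ 0.5562 -0.1543  0.05  ]
t2R [270.2 129.3] [ 0.556  -0.1416  0.05  ]
lastL [135.  129.3] [ 0.5534 -0.0081  0.05  ]
base FL [143.3 227.2] [0.4358 0.0099 0.008 ]
base BR [376.4  83.1] [ 0.6045 -0.2549  0.008 ]
(array([ 0.58344345, -0.14780099,  0.10338269]), [array([ 1.57502033, -1.9690362 ]), array([-0.67890105,  0.00783766])])
```

View pics/pk.png

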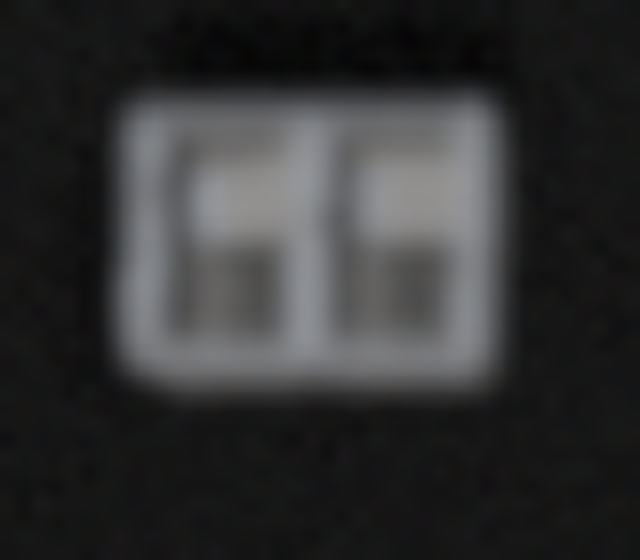

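View pics/pks.png

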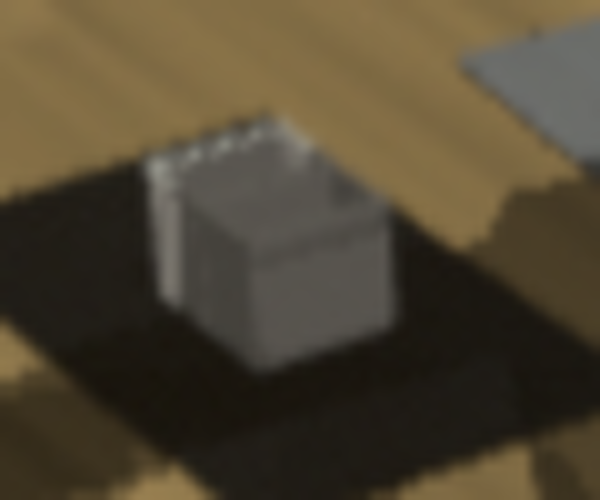

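The stop is down: knob top z is about 0.103, and it sits at y -0.148, midway between the teeth at -0.154 and -0.142. Bed centre x is about 0.4855, the wall face y about -0.2335, and the yaw about +1°. Next I'll look at the pack.

apply_moves --plan '[{"claw":80,"slide":[-4,21,1],"turn":6.4},{"claw":80,"slide":[-4,21,1],"turn":6.4},{"claw":80,"slide":[-4,21,1],"turn":6.4},{"claw":80,"slide":[-4,21,1],"turn":6.4},{"claw":80,"slide":[-4,21,1],"turn":6.4},{"claw":80,"slide":[-4,21,0],"turn":6.4},{"claw":80,"slide":[-4,21,0],"turn":6.4},{"claw":80,"slide":[-4,21,0],"turn":6.4},{"claw":80,"slide":[-4,21,0],"turn":6.4},{"claw":80,"slide":[-4,21,0],"turn":6.4},{"claw":80,"slide":[-4,21,0],"turn":6.4},{"claw":80,"slide":[-4,21,0],"turn":6.4},{"claw":80,"slide":[-4,21,0],"turn":6.4},{"claw":80,"slide":[-4,21,0],"turn":6.4},{"claw":80,"slide":[0,0,0],"turn":0},{"claw":80,"slide":[0,0,0],"turn":0}]'

```text
t: 8.88
tcp_pos: [0.4471, 0.1634, 0.2353]
ee_rot: [-0.01, 0.673, 0.739, 0.007]
force: [0.3, -1.2, 0.1]
grip_width: 0.08
```

```bash
python3 - <<'E'
from h import *
import pickle
s=env.state();print(s["tcp_pos"],s["ee_rot"],s["joint_positions"])
c=K("wrist");im=capture("wrist")[:,:,::-1];cv2.imwrite("pics/w5.png",im)
pickle.dump(c,open("w5.pkl","wb"))
E
```

```text
[0.44708567 0.16340404 0.2353315 ] [-0.01028734  0.67319276  0.73936409  0.00681326] [ 0.09047336  0.20630222  1.64565426  0.0253437   1.29357441 -0.01013289]
```

View pics/w5.png

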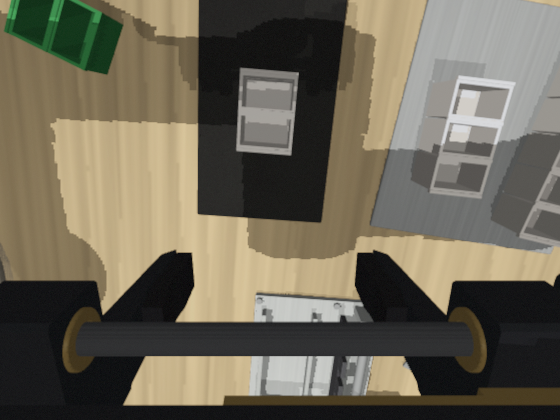

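```bash
python3 - <<'E'
from h import *
import pickle
w=pickle.load(open("w5.pkl","rb"));t=K("top");s=K("side")
P=np.array([atz(w,*p,.056) for p in [(240.5,68),(298.5,72.5),(291.5,156),(236,152)]]);print(P.round(4),P.mean(0))
for i in range(4):
  d=P[(i+1)%4]-P[i];print(np.linalg.norm(d).round(4),np.degrees(np.arctan2(d[1],d[0])).round(1))
a=proj(t,[P[:,0].mean(),P[:,1].mean(),.056]);print(a,"vs",(202.1+226.4)/2,(230.5+249.4)/2, atz(t,214.25,239.95,.056))
print(tri([(w,266.7,112.2),(t,214.25,239.95)]))
# side corners of rim: left, front, right, back
q=[(190+148/10,195+160/10),(190+252/10,195+245/10),(190+388/10,195+205/10),(190+280/10,195+118/10)]
print([atz(s,*x,.056).round(4) for x in q])
im=cv2.imread("pics/w5.png");cv2.imwrite("pics/w5z.png",cv2.resize(im[50:170,190:340],None,fx=5,fy=5,interpolation=cv2.INTER_CUBIC))
E
```

```text
[[0.4052 0.2736 0.056 ]
 [0.4588 0.2747 0.056 ]
 [0.4606 0.1978 0.056 ]
 [0.4058 0.1966 0.056 ]] [0.43261143 0.23568604 0.056     ]
0.0535 1.2
0.0769 -88.6
0.0548 -178.7
0.077 90.4
[213.84598609 239.19672003] vs 214.25 239.95 [0.42999443 0.23419844 0.056     ]
(array([0.43229606, 0.23673336, 0.03902327]), [array([0.08201377, 0.11419798]), array([-0.03007818,  0.02555471])])
[array([0.4074, 0.2649, 0.056 ]), array([0.4064, 0.1882, 0.056 ]), array([0.4569, 0.186 , 0.056 ]), array([0.4593, 0.266 , 0.056 ])]
```

View pics/w5z.png

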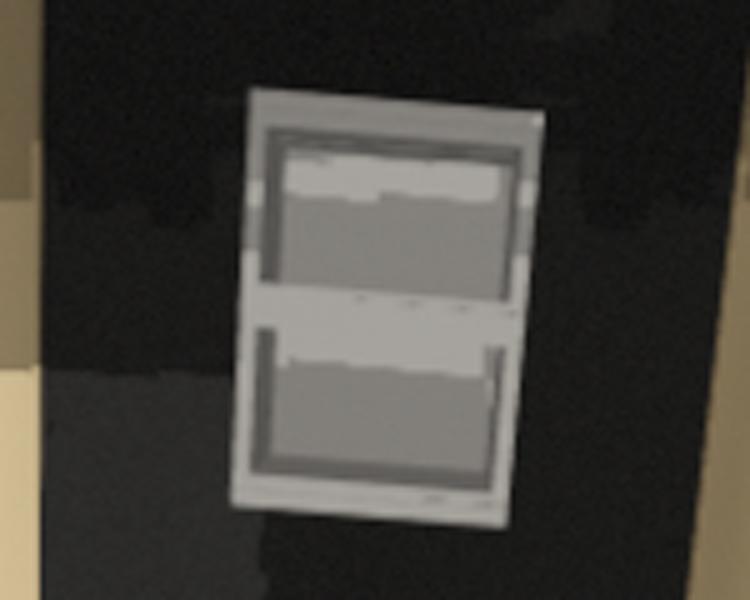

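apply_moves --plan '[{"claw":80,"slide":[-5,7,-20],"turn":-1.5},{"claw":80,"slide":[-5,7,-20],"turn":-1.5},{"claw":80,"slide":[-4,7,-20],"turn":-1.2},{"claw":80,"slide":[0,0,0],"turn":0},{"claw":80,"slide":[0,0,0],"turn":0}]'

```text
t: 9.35
tcp_pos: [0.4356, 0.1811, 0.1736]
ee_rot: [-0.009, 0.706, 0.708, 0.007]
force: [0.2, 0.3, 0.2]
grip_width: 0.0804
```

```bash
python3 - <<'E'
from h import *
import pickle
s=env.state();print(s["tcp_pos"],s["ee_rot"])
c=K("wrist");im=capture("wrist")[:,:,::-1];cv2.imwrite("pics/w6.png",im)
pickle.dump(c,open("w6.pkl","wb"))
sd=capture("side")[:,:,::-1];cv2.imwrite("pics/s6z.png",cv2.resize(sd[190:250,180:260],None,fx=8,fy=8,interpolation=cv2.INTER_CUBIC))
E
```

```text
[0.43557801 0.18107256 0.17361122] [-0.00900835  0.70619903  0.70791644  0.00748879]
```

View pics/w6.png

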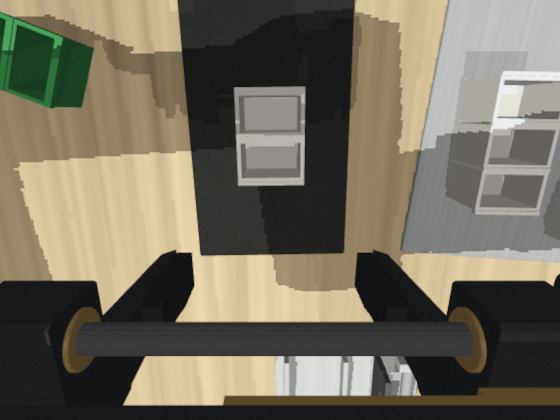

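View pics/s6z.png

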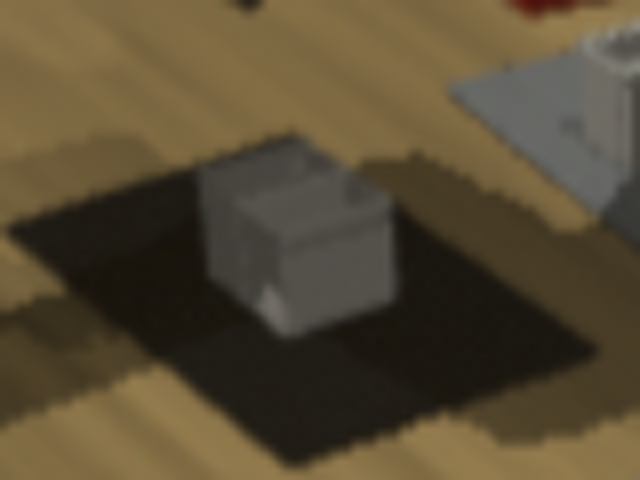

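```bash
python3 - <<'E'
from h import *
import pickle
w=pickle.load(open("w6.pkl","rb"));w5=pickle.load(open("w5.pkl","rb"));s=K("side")
A=[(234.5,87),(305.5,87),(304.5,185.5),(236.5,185.5)]
B=[(240.5,68),(298.5,72.5),(291.5,156),(236,152)]
P=np.array([atz(w,*p,.056) for p in A]);print(P.round(4),P.mean(0))
for i in range(4):
  d=P[(i+1)%4]-P[i];print(np.linalg.norm(d).round(4),np.degrees(np.arctan2(d[1],d[0])).round(1))
for a,b in zip(A,B): print(tri([(w,*a),(w5,*b)])[0].round(4))
q=[(180+200/8,190+168/8),(180+280/8,190+243/8),(180+393/8,190+200/8),(180+293/8,190+132/8)]
print([atz(s,*x,.056).round(4) for x in q], atz(s,180+290/8,190+338/8,.006))
print("side mat near corner",atz(s,180+290/8,190+467/8,.006),"wrist",atz(w,200,255,.006))
print("side mat left",atz(s,180+597/8,190+350/8,.006),"wrist",atz(w,344,253,.006))
E
```

```text
[[0.4053 0.274  0.056 ]
 [0.459  0.2741 0.056 ]
 [0.4604 0.198  0.056 ]
 [0.4045 0.1978 0.056 ]] [0.43228556 0.23595833 0.056     ]
0.0537 0.1
0.0762 -89.0
0.0558 -179.8
0.0762 89.5
[0.4042 0.2746 0.0467]
[0.4581 0.2734 0.0674]
[0.4606 0.1976 0.0541]
[0.4039 0.1953 0.0449]
[array([0.4079, 0.2645, 0.056 ]), array([0.4029, 0.1831, 0.056 ]), array([0.4596, 0.1885, 0.056 ]), array([0.4566, 0.271 , 0.056 ])] [0.40725695 0.19079794 0.006     ]
side mat near corner [0.35734161 0.09844784 0.006     ] wrist [0.35854799 0.11278772 0.006     ]
side mat left [0.50553421 0.10464133 0.006     ] wrist [0.50785277 0.1155427  0.006     ]
```

apply_moves --plan '[{"claw":80,"slide":[-1,13,-15],"turn":0.3},{"claw":80,"slide":[-1,13,-15],"turn":0.2},{"claw":80,"slide":[-1,11,-15],"turn":0.2},{"claw":80,"slide":[0,0,-18],"turn":0},{"claw":80,"slide":[0,0,-10],"turn":0},{"claw":80,"slide":[0,0,0],"turn":0},{"claw":80,"slide":[0,0,0],"turn":0}]'

```text
t: 10.03
tcp_pos: [0.4401, 0.217, 0.1068]
ee_rot: [-0.004, 0.703, 0.711, 0.014]
force: [0.1, 0.7, 0.1]
grip_width: 0.0803
```

```bash
python3 - <<'E'
from h import *
s=env.state();print(s["tcp_pos"],s["ee_rot"])
c=K("wrist");im=capture("wrist")[:,:,::-1];cv2.imwrite("pics/w7.png",im)
A=np.array(s["tcp_pos"]);print(proj(c,A))
E
```

```text
[0.44014577 0.21699443 0.10680786] [-0.00394304  0.70330955  0.71072756  0.01436892]
[273.78972854 270.58687152]
```

View pics/w7.png

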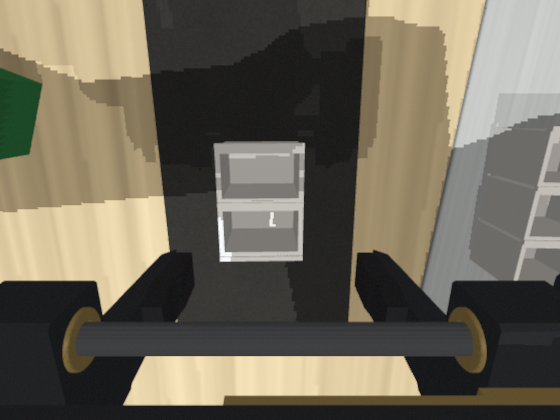

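```bash
python3 - <<'E'
from h import *
c=K("wrist")
P=np.array([atz(c,*p,.056) for p in [(214,143),(305,143),(302.5,262),(219.5,262)]]);print(P.round(4),P.mean(0))
E
```

```text
[[0.405  0.2741 0.056 ]
 [0.459  0.2746 0.056 ]
 [0.4601 0.1973 0.056 ]
 [0.4055 0.1971 0.056 ]] [0.43240634 0.23579817 0.056     ]
```

apply_moves --plan '[{"claw":80,"slide":[-5,2,-12],"turn":0},{"claw":80,"slide":[-5,1,-12],"turn":0},{"claw":80,"slide":[-1,0,0],"turn":0},{"claw":80,"slide":[0,0,0],"turn":0}]'

```text
t: 10.42
tcp_pos: [0.4325, 0.2195, 0.0874]
ee_rot: [-0.001, 0.704, 0.71, 0.018]
force: [0.3, 0.1, 0.7]
grip_width: 0.0798
```

apply_moves --plan '[{"claw":80,"slide":[0,0,-12],"turn":0},{"claw":80,"slide":[0,0,-12],"turn":0},{"claw":80,"slide":[0,0,-12],"turn":0},{"claw":80,"slide":[0,0,0],"turn":0},{"claw":80,"slide":[0,0,0],"turn":0}]'

```text
t: 10.83
tcp_pos: [0.4373, 0.2195, 0.0567]
ee_rot: [0.002, 0.704, 0.71, 0.023]
force: [0.4, -0.5, 0.3]
grip_width: 0.0799
```

apply_moves --plan '[{"claw":80,"slide":[-4,0.3,-8],"turn":0},{"claw":80,"slide":[-4,0.3,-8],"turn":0},{"claw":80,"slide":[-1,0,-7],"turn":0},{"claw":80,"slide":[0,0,0],"turn":0},{"claw":80,"slide":[0,0,0],"turn":0}]'

```text
t: 11.25
tcp_pos: [0.4288, 0.2203, 0.0344]
ee_rot: [0.003, 0.704, 0.71, 0.025]
force: [-0.9, -0.5, -1.2]
grip_width: 0.0797
```

apply_moves --plan '[{"claw":80,"slide":[3,0,-1.5],"turn":0},{"claw":70,"slide":[0,0,0],"turn":0},{"claw":50,"slide":[0,0,0],"turn":0},{"claw":50,"slide":[0,0,0],"turn":0},{"claw":50,"slide":[0,0,0],"turn":0},{"claw":50,"slide":[0,0,0],"turn":0},{"claw":50,"slide":[0,0,0],"turn":0},{"claw":50,"slide":[0,0,0],"turn":0}]' --force 12

```text
t: 11.92
tcp_pos: [0.4328, 0.2204, 0.0334]
ee_rot: [0.003, 0.704, 0.71, 0.025]
force: [0.6, 0.6, -0.2]
grip_width: 0.0544
```

Gripped at 54 mm wide. Next I'll lift it.

apply_moves --plan '[{"claw":50,"slide":[0,0,10],"turn":0},{"claw":50,"slide":[0,0,20],"turn":0},{"claw":50,"slide":[0,0,30],"turn":0},{"claw":50,"slide":[0,0,30],"turn":0},{"claw":50,"slide":[0,0,20],"turn":0},{"claw":50,"slide":[0,0,10],"turn":0},{"claw":50,"slide":[0,0,0],"turn":0},{"claw":50,"slide":[0,0,0],"turn":0}]'

```text
t: 12.58
tcp_pos: [0.4308, 0.22, 0.163]
ee_rot: [0.003, 0.704, 0.71, 0.025]
force: [-0.7, -1.7, -1.3]
grip_width: 0.0545
```

```bash
python3 - <<'E'
from h import *
s=env.state();print(s["tcp_pos"],s["ee_rot"])
cv2.imwrite("pics/w8.png",capture("wrist")[:,:,::-1])
sd=capture("side")[:,:,::-1];cv2.imwrite("pics/s8z.png",cv2.resize(sd[120:270,160:320],None,fx=4,fy=4,interpolation=cv2.INTER_CUBIC))
E
```

```text
[0.43083931 0.21999126 0.16299894] [0.0032621  0.7041745  0.70957609 0.02508785]
```

View pics/w8.png

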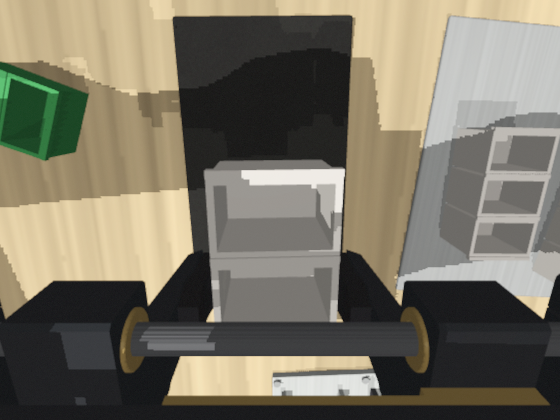

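View pics/s8z.png

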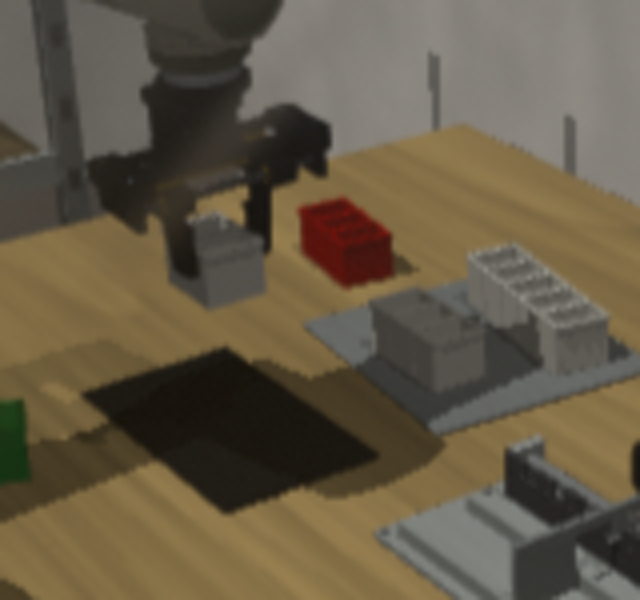

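apply_moves --plan '[{"claw":50,"slide":[2,-10,0],"turn":0},{"claw":50,"slide":[3,-22,0],"turn":0},{"claw":50,"slide":[3,-22,0],"turn":0},{"claw":50,"slide":[3,-22,0],"turn":0},{"claw":50,"slide":[3,-22,0],"turn":0},{"claw":50,"slide":[3,-22,0],"turn":0},{"claw":50,"slide":[3,-22,0],"turn":0},{"claw":50,"slide":[3,-22,0],"turn":0},{"claw":50,"slide":[3,-22,0],"turn":0},{"claw":50,"slide":[3,-22,0],"turn":0},{"claw":50,"slide":[3,-22,0],"turn":0},{"claw":50,"slide":[3,-22,0],"turn":0},{"claw":50,"slide":[3,-22,0],"turn":0},{"claw":50,"slide":[3,-22,0],"turn":0},{"claw":50,"slide":[3,-22,0],"turn":0},{"claw":50,"slide":[3,-22,0],"turn":0},{"claw":50,"slide":[3,-22,0],"turn":0},{"claw":50,"slide":[0,-10,0],"turn":0},{"claw":50,"slide":[0,0,0],"turn":0},{"claw":50,"slide":[0,0,0],"turn":0}]'

```text
t: 14.35
tcp_pos: [0.469, -0.1796, 0.1438]
ee_rot: [-0.012, 0.705, 0.709, 0.015]
force: [0.1, 0.5, -0.2]
grip_width: 0.0543
```

apply_moves --plan '[{"claw":50,"slide":[4,-7,1],"turn":0.2},{"claw":50,"slide":[4,-7,1],"turn":0.2},{"claw":50,"slide":[4,-7,1],"turn":0.2},{"claw":50,"slide":[3,-5,0],"turn":0.1},{"claw":50,"slide":[0,0,0],"turn":0},{"claw":50,"slide":[0,0,0],"turn":0}]'

```text
t: 14.85
tcp_pos: [0.4856, -0.2049, 0.1468]
ee_rot: [-0.013, 0.699, 0.715, 0.015]
force: [0.1, 0.3, -0.9]
grip_width: 0.0544
```

```bash
python3 - <<'E'
from h import *
import pickle
s=env.state();print(s["tcp_pos"],s["ee_rot"])
c=K("wrist");cv2.imwrite("pics/w9.png",capture("wrist")[:,:,::-1]);pickle.dump(c,open("w9.pkl","wb"))
sd=capture("side")[:,:,::-1];cv2.imwrite("pics/s9z.png",cv2.resize(sd[150:300,220:380],None,fx=4,fy=4,interpolation=cv2.INTER_CUBIC))
E
```

```text
[ 0.485574   -0.20490586  0.14682791] [-0.01331804  0.6989664   0.7148671   0.01528498]
```

View pics/w9.png

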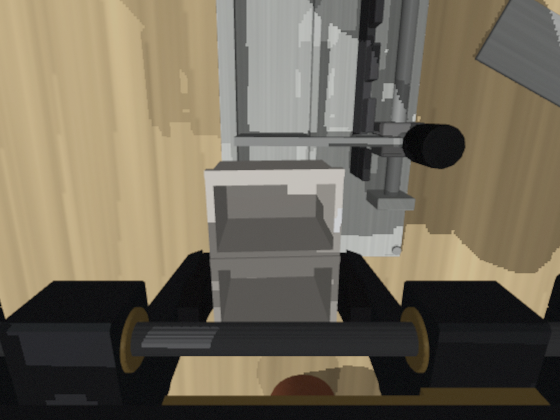

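View pics/s9z.png

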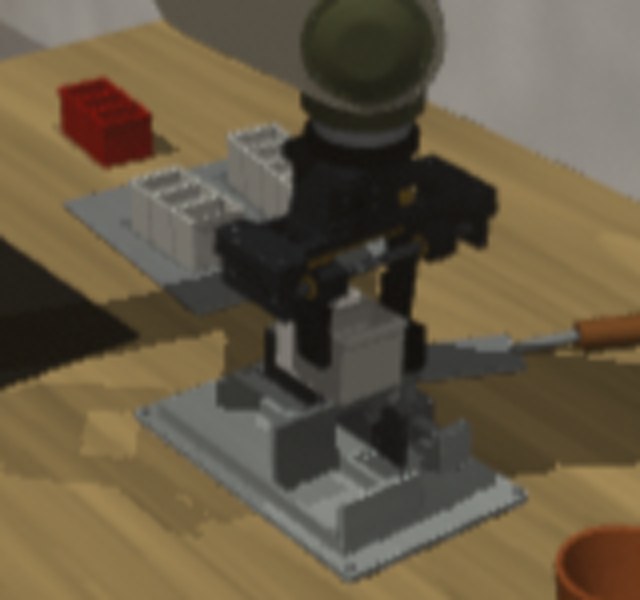

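```bash
python3 - <<'E'
from h import *
import pickle
c=pickle.load(open("w9.pkl","rb"))
for n,p,z in [("pack rim +y L",(206,170),.171),("pack rim +y R",(344,170),.171),("base edge",(219,60),.008),("gl",(237,60),.022),("gl",(240,20),.022),("gr",(311,60),.022),("gr",(314,60),.022),("plate L",(234,136),.066),("arm edge -y",(300,146),.066),("arm edge +y",(300,136),.066),("knob",(443,147),.104)]:
    print(n,atz(c,*p,z).round(4))
im=cv2.imread("pics/w9.png");cv2.imwrite("pics/w9z.png",cv2.resize(im[0:260,195:470],None,fx=2.3*1.2,fy=2.3,interpolation=cv2.INTER_CUBIC))
E
```

```text
pack rim +y L [ 0.4586 -0.1518  0.171 ]
pack rim +y R [ 0.511  -0.1506  0.171 ]
base edge [ 0.4392 -0.0886  0.008 ]
gl [ 0.4551 -0.0904  0.022 ]
gl [ 0.4576 -0.0628  0.022 ]
gr [ 0.5118 -0.0891  0.022 ]
gr [ 0.5141 -0.089   0.022 ]
plate L [ 0.4573 -0.1449  0.066 ]
arm edge -y [ 0.5026 -0.1507  0.066 ]
arm edge +y [ 0.5023 -0.1439  0.066 ]
knob [ 0.5816 -0.1463  0.104 ]
```

View pics/w9z.png

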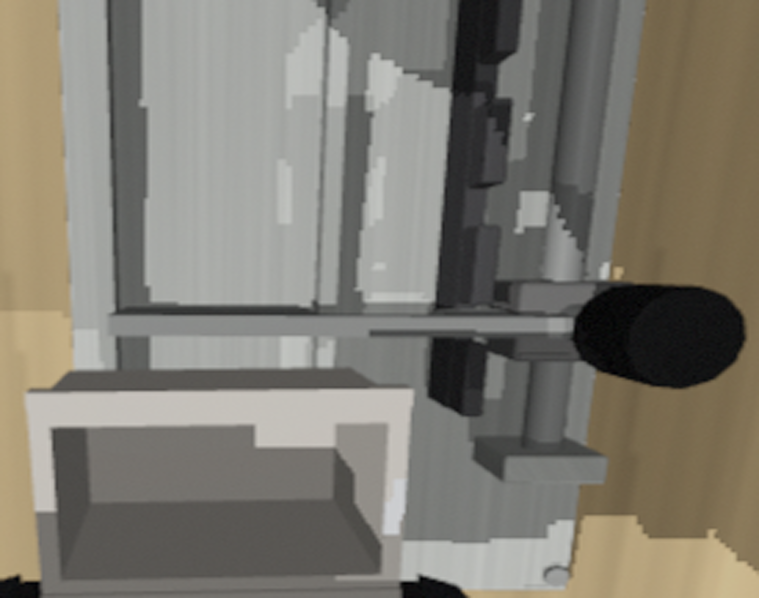

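apply_moves --plan '[{"claw":50,"slide":[0,-1.5,-5],"turn":0},{"claw":50,"slide":[0,-1.5,-6],"turn":0},{"claw":50,"slide":[0,0,-6],"turn":0},{"claw":50,"slide":[0,0,-6],"turn":0},{"claw":50,"slide":[0,0,-6],"turn":0},{"claw":50,"slide":[0,0,0],"turn":0},{"claw":50,"slide":[0,0,0],"turn":0}]'

```text
t: 15.53
tcp_pos: [0.4845, -0.2069, 0.1138]
ee_rot: [-0.014, 0.699, 0.715, 0.015]
force: [-0.3, 0.3, -0.6]
grip_width: 0.054
```

apply_moves --plan '[{"claw":50,"slide":[0.5,-0.5,-5],"turn":0},{"claw":50,"slide":[0.5,-0.5,-5],"turn":0},{"claw":50,"slide":[0,0,-5],"turn":0},{"claw":50,"slide":[0,0,0],"turn":0},{"claw":50,"slide":[0,0,0],"turn":0}]'

```text
t: 15.95
tcp_pos: [0.4858, -0.208, 0.0973]
ee_rot: [-0.014, 0.699, 0.715, 0.015]
force: [0.2, 0.3, 0.3]
grip_width: 0.0546
```

```bash
python3 - <<'E'
from h import *
import pickle
s=env.state();print(s["tcp_pos"],s["ee_rot"])
c=K("wrist");im=capture("wrist")[:,:,::-1];cv2.imwrite("pics/w10.png",im);pickle.dump(c,open("w10.pkl","wb"))
cv2.imwrite("pics/w10z.png",cv2.resize(im[80:290,190:460],None,fx=2.8,fy=2.8,interpolation=cv2.INTER_CUBIC))
sd=capture("side")[:,:,::-1];cv2.imwrite("pics/s10z.png",cv2.resize(sd[200:300,240:380],None,fx=5,fy=5,interpolation=cv2.INTER_CUBIC))
E
```

```text
[ 0.48576623 -0.20803963  0.09734854] [-0.01425003  0.69873342  0.71507949  0.01516134]
```

View pics/w10z.png

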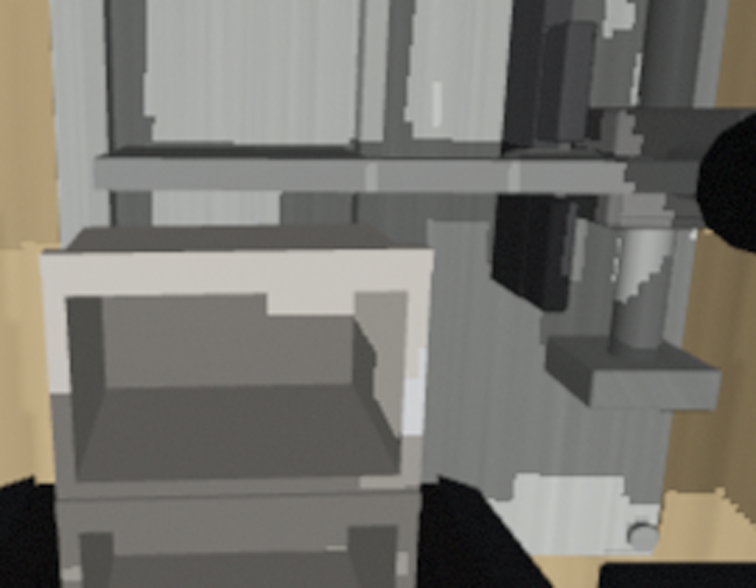

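View pics/s10z.png

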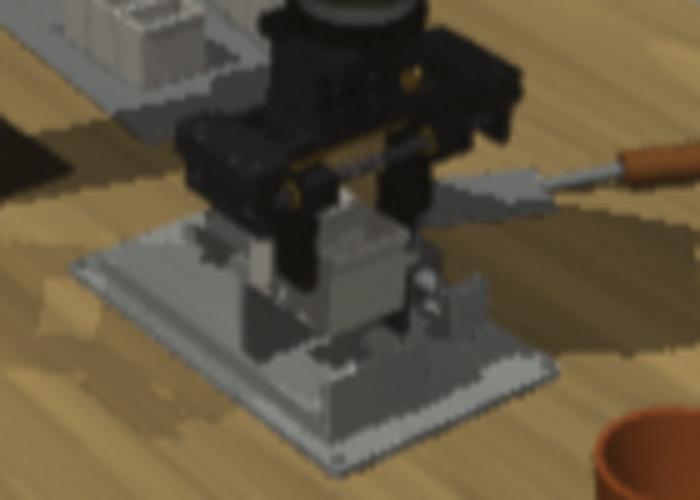

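```bash
python3 - <<'E'
from h import *
import pickle
c=pickle.load(open("w10.pkl","rb"));g=lambda x,y:(190+x/2.8,80+y/2.8)
for n,p,z in [("rimL",(42,252),.121),("rimR",(433,249),.121),("bottom L",(82,230),.071),("bottom R",(350,227),.071),("arm -y edge",(130,190),.066),("arm -y",(400,190),.066),("arm +y",(130,156),.066),("gL",(108,100),.022),("gL lower",(113,215),.022),("gR in",(357,100),.022)]:
    print(n,atz(c,*g(*p),z).round(4))
E
```

```text
rimL [ 0.4583 -0.1551  0.121 ]
rimR [ 0.5116 -0.1534  0.121 ]
bottom L [ 0.4558 -0.1587  0.071 ]
bottom R [ 0.5065 -0.157   0.071 ]
arm -y edge [ 0.4644 -0.1514  0.066 ]
arm -y [ 0.5164 -0.1502  0.066 ]
arm +y [ 0.4644 -0.145   0.066 ]
gL [ 0.4546 -0.1347  0.022 ]
gL lower [ 0.4554 -0.1615  0.022 ]
gR in [ 0.5128 -0.1334  0.022 ]
```

```bash
python3 - <<'E'
from h import *
sd=capture("side")[:,:,::-1];cv2.imwrite("pics/s11.png",cv2.resize(sd[225:285,275:345],None,fx=10,fy=10,interpolation=cv2.INTER_CUBIC))
s=K("side")
# predicted corners of a flat pack (bottom .071) centred (.4835,-.192), in zoom coords
for z in(.071,.121):
  for dx,dy in[(-27,-38),(27,-38),(27,38),(-27,38)]:
    q=proj(s,[.4845+dx/1e3,-.192+dy/1e3,z]);print(z,dx,dy,((q-[275,225])*10).round())
E
```

```text
0.071 -27 -38 [294. 421.]
0.071 27 -38 [449. 356.]
0.071 27 38 [283. 241.]
0.071 -27 38 [131. 301.]
0.121 -27 -38 [295. 264.]
0.121 27 -38 [453. 202.]
0.121 27 38 [283.  91.]
0.121 -27 38 [129. 149.]
```

View pics/s11.png

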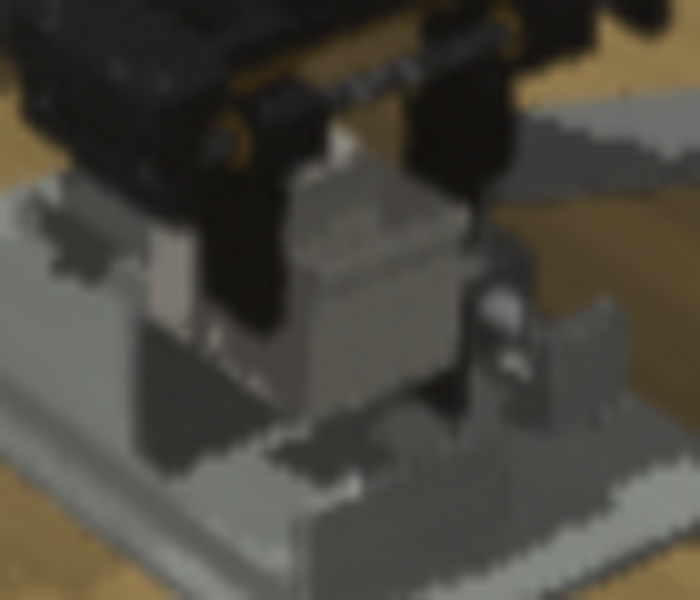

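apply_moves --plan '[{"claw":50,"slide":[1,0.3,-5],"turn":0},{"claw":50,"slide":[0,0,-5],"turn":0},{"claw":50,"slide":[0,0,-5],"turn":0},{"claw":50,"slide":[0,0,-5],"turn":0},{"claw":50,"slide":[0,0,0],"turn":0}]'

```text
t: 16.52
tcp_pos: [0.4871, -0.2078, 0.076]
ee_rot: [-0.013, 0.699, 0.715, 0.015]
force: [-0.1, -0.1, -0.3]
grip_width: 0.0542
```

apply_moves --plan '[{"claw":50,"slide":[-0.4,0,-5],"turn":0},{"claw":50,"slide":[0,0,-5],"turn":0},{"claw":50,"slide":[0,0,-4],"turn":0},{"claw":50,"slide":[0,0,0],"turn":0}]'

```text
t: 16.85
tcp_pos: [0.4865, -0.2077, 0.0601]
ee_rot: [-0.014, 0.699, 0.715, 0.015]
force: [-1.5, 1.0, -0.5]
grip_width: 0.0548
```

```bash
python3 - <<'E'
from h import *
import pickle
s=env.state();print(s["tcp_pos"],s["ee_rot"],s["force"])
c=K("wrist");im=capture("wrist")[:,:,::-1];pickle.dump(c,open("w12.pkl","wb"))
cv2.imwrite("pics/w12z.png",cv2.resize(im[80:290,190:460],None,fx=2.8,fy=2.8,interpolation=cv2.INTER_CUBIC))
sd=capture("side")[:,:,::-1];cv2.imwrite("pics/s12.png",cv2.resize(sd[225:295,275:345],None,fx=8,fy=8,interpolation=cv2.INTER_CUBIC))
E
```

```text
[ 0.48647222 -0.20771149  0.06013246] [-0.01383756  0.69873128  0.71508825  0.01522851] [-1.54300185  0.97815581 -0.5171539 ]
```

View pics/w12z.png

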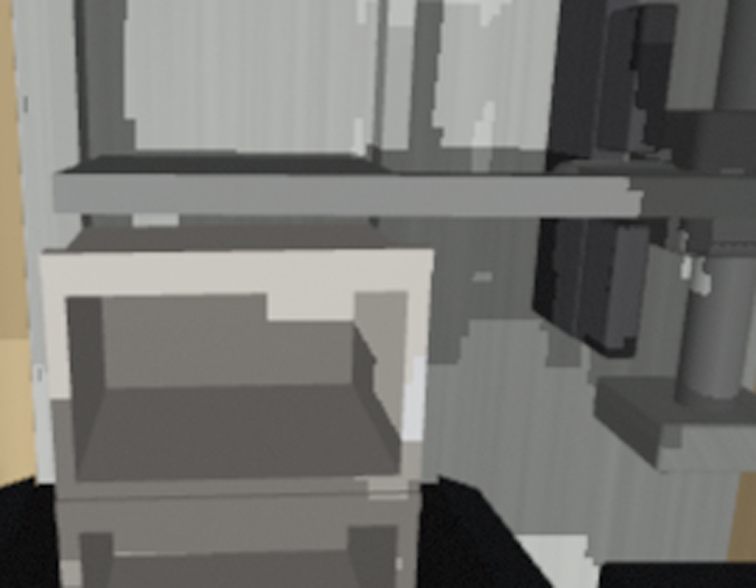

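View pics/s12.png

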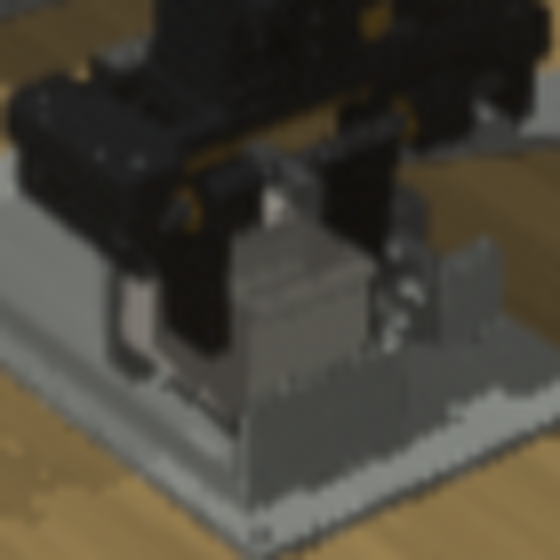

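```bash
python3 - <<'E'
from h import *
import pickle
c=pickle.load(open("w12.pkl","rb"));g=lambda x,y:(190+x/2.8,80+y/2.8)
for n,p,z in [("rimL",(42,253),.084),("rimR",(433,250),.084),("bottom L",(72,248),.034),("botL at rim line",(72,225),.034),("arm -y edge",(238,214),.066),("gL",(80,100),.022),("gR in",(378,100),.022)]:
    print(n,atz(c,*g(*p),z).round(4))
E
```

```text
rimL [ 0.459  -0.1548  0.084 ]
rimR [ 0.5122 -0.1532  0.084 ]
bottom L [ 0.4545 -0.1618  0.034 ]
botL at rim line [ 0.4546 -0.1574  0.034 ]
arm -y edge [ 0.4857 -0.151   0.066 ]
gL [ 0.4547 -0.1346  0.022 ]
gR in [ 0.5128 -0.1333  0.022 ]
```

apply_moves --plan '[{"claw":50,"slide":[-0.2,0,-4],"turn":0},{"claw":50,"slide":[0,0,-4],"turn":0},{"claw":50,"slide":[0,0,-4],"turn":0},{"claw":50,"slide":[0,0,0],"turn":0}]'

```text
t: 17.28
tcp_pos: [0.4869, -0.2081, 0.0483]
ee_rot: [-0.013, 0.699, 0.715, 0.015]
force: [0.3, 0.3, -0.7]
grip_width: 0.0541
```

```bash
python3 - <<'E'
from h import *
import pickle
c=K("wrist");im=capture("wrist")[:,:,::-1];pickle.dump(c,open("w13.pkl","wb"));cv2.imwrite("pics/w13.png",im)
cv2.imwrite("pics/w13z.png",cv2.resize(im[120:260,190:360],None,fx=4.2,fy=4.2,interpolation=cv2.INTER_CUBIC))
sd=capture("side")[:,:,::-1];cv2.imwrite("pics/s13.png",cv2.resize(sd[235:295,275:345],None,fx=10,fy=10,interpolation=cv2.INTER_CUBIC))
E
```

```text
(no output)
```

View pics/w13z.png

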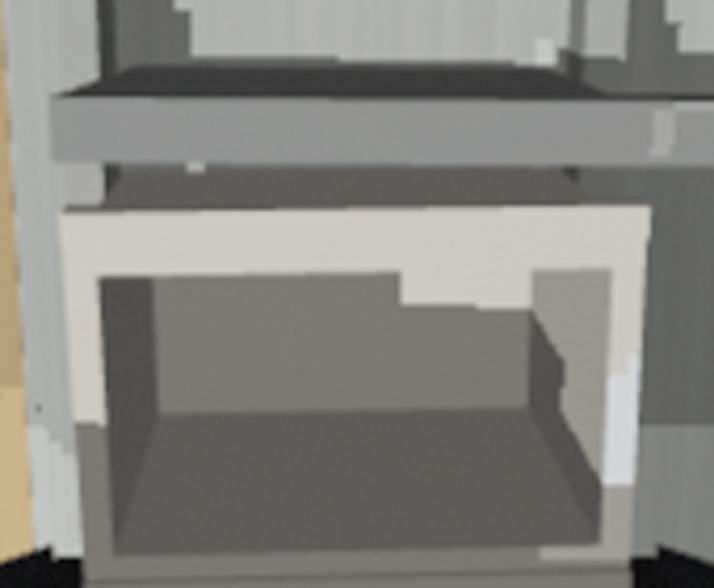

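View pics/s13.png

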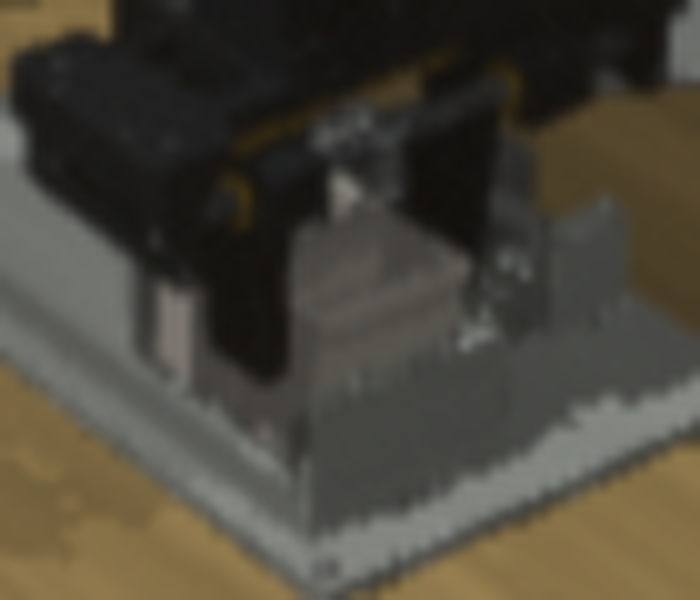

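apply_moves --plan '[{"claw":50,"slide":[-0.5,0.2,-3],"turn":0},{"claw":50,"slide":[0,0,-3],"turn":0},{"claw":50,"slide":[0,0,0],"turn":0}]'

```text
t: 17.63
tcp_pos: [0.4868, -0.2082, 0.0428]
ee_rot: [-0.012, 0.699, 0.715, 0.016]
force: [-0.1, -0.7, -0.3]
grip_width: 0.054
```

apply_moves --plan '[{"claw":50,"slide":[-0.5,0.2,-3],"turn":0},{"claw":50,"slide":[-0.3,0,-2.5],"turn":0},{"claw":50,"slide":[0,0,0],"turn":0}]'

```text
t: 17.88
tcp_pos: [0.4859, -0.208, 0.0366]
ee_rot: [-0.012, 0.699, 0.715, 0.016]
force: [0.1, -0.6, -0.2]
grip_width: 0.0545
```

apply_moves --plan '[{"claw":50,"slide":[0,0,-1.5],"turn":0},{"claw":50,"slide":[0,0,0],"turn":0},{"claw":50,"slide":[0,0,0],"turn":0}]'

```text
t: 18.13
tcp_pos: [0.4859, -0.208, 0.0353]
ee_rot: [-0.012, 0.699, 0.715, 0.015]
force: [-0.5, 0.7, -0.8]
grip_width: 0.0543
```

```bash
python3 - <<'E'
from h import *
s=env.state();print(s["tcp_pos"],s["force"])
im=capture("wrist")[:,:,::-1]
cv2.imwrite("pics/w14z.png",cv2.resize(im[120:260,190:450],None,fx=3,fy=3,interpolation=cv2.INTER_CUBIC))
sd=capture("side")[:,:,::-1];cv2.imwrite("pics/s14.png",cv2.resize(sd[235:295,275:345],None,fx=10,fy=10,interpolation=cv2.INTER_CUBIC))
E
```

```text
[ 0.48590906 -0.20803175  0.03526745] [-0.50573189  0.73189146 -0.75048993]
```

View pics/w14z.png

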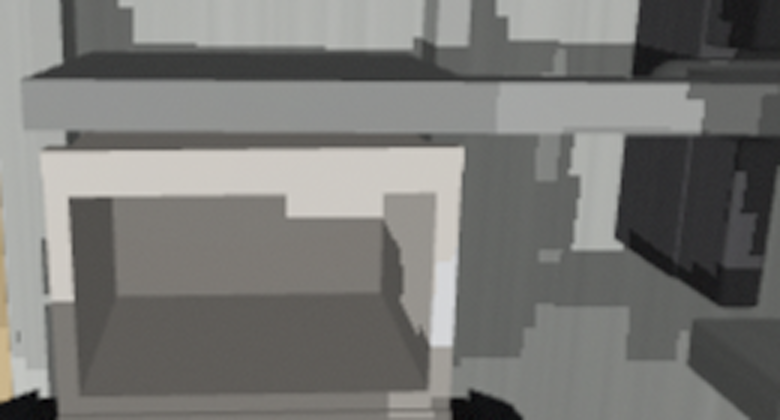

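View pics/s14.png

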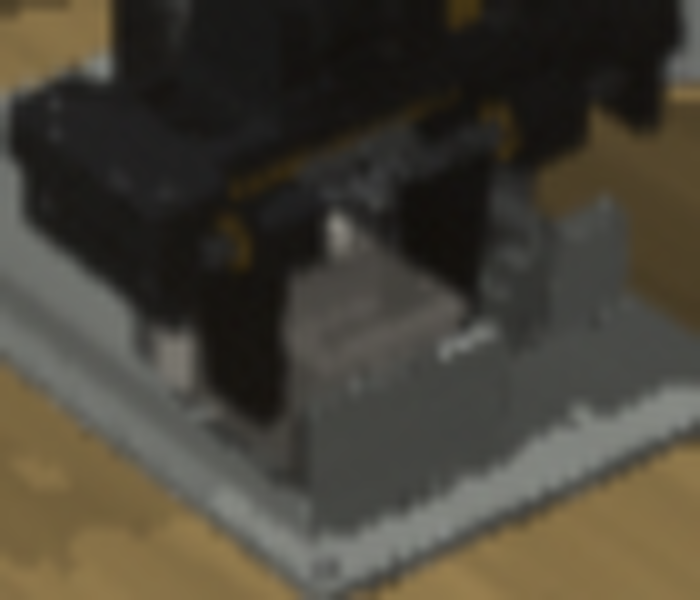

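Rim is just 6 mm above the end wall, as it should be. I'll release slowly.

apply_moves --plan '[{"claw":55,"slide":[0,0,-0.7],"turn":0},{"claw":57,"slide":[0,0,0],"turn":0},{"claw":60,"slide":[0,0,0],"turn":0},{"claw":66,"slide":[0,0,0],"turn":0},{"claw":74,"slide":[0,0,0],"turn":0},{"claw":74,"slide":[0,0,0],"turn":0},{"claw":74,"slide":[0,0,0],"turn":0}]'

```text
t: 18.82
tcp_pos: [0.4861, -0.2081, 0.0346]
ee_rot: [-0.011, 0.699, 0.715, 0.016]
force: [-0.5, 0.6, -0.2]
grip_width: 0.074
```

apply_moves --plan '[{"claw":74,"slide":[0,0,6],"turn":0},{"claw":74,"slide":[0,0,10],"turn":0},{"claw":74,"slide":[0,0,20],"turn":0},{"claw":74,"slide":[0,0,30],"turn":0},{"claw":80,"slide":[0,0,30],"turn":0},{"claw":80,"slide":[0,0,30],"turn":0},{"claw":80,"slide":[0,0,30],"turn":0},{"claw":80,"slide":[0,-20,20],"turn":0},{"claw":80,"slide":[0,-25,0],"turn":0},{"claw":80,"slide":[0,-25,0],"turn":0},{"claw":80,"slide":[0,0,0],"turn":0},{"claw":80,"slide":[0,0,0],"turn":0}]'

```text
t: 19.82
tcp_pos: [0.4838, -0.2784, 0.231]
ee_rot: [-0.007, 0.698, 0.716, 0.015]
force: [0.3, 0.4, -0.4]
grip_width: 0.0802
```

```bash
python3 - <<'E'
from h import *
import pickle
s=env.state();print(s["t"],s["tcp_pos"],s["force"])
c=K("wrist");im=capture("wrist")[:,:,::-1];pickle.dump(c,open("w15.pkl","wb"))
cv2.imwrite("pics/w15.png",im)
sd=capture("side")[:,:,::-1];cv2.imwrite("pics/s15.png",cv2.resize(sd[205:295,245:355],None,fx=6,fy=6,interpolation=cv2.INTER_CUBIC))
E
```

```text
19.8167 [ 0.48379412 -0.2784015   0.23100862] [ 0.34527015  0.36880903 -0.42032494]
```

View pics/w15.png

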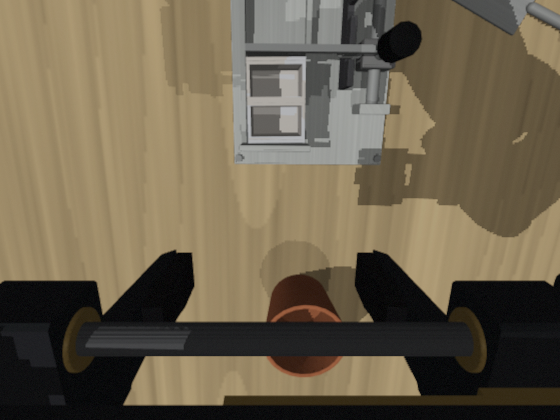

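View pics/s15.png

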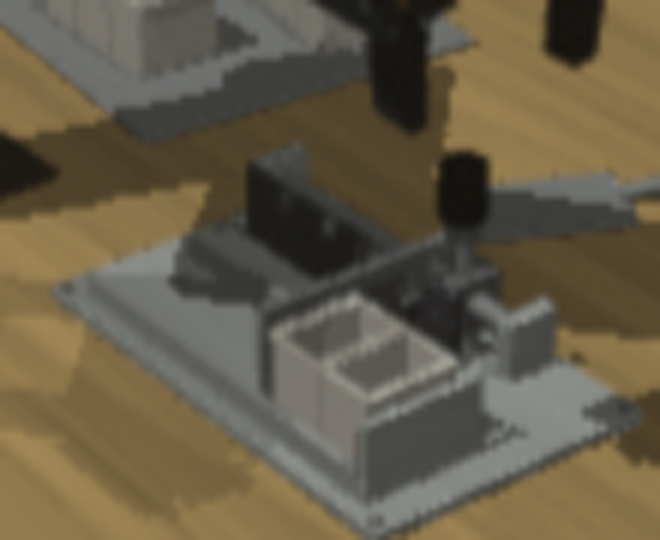

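```bash
python3 - <<'E'
from h import *
import pickle
c=pickle.load(open("w15.pkl","rb"));s=K("side")
A=[(246,57),(306,57),(305.5,143),(248,143)]
P=np.array([atz(c,*p,.058) for p in A]);print(P.round(4),P.mean(0))
for i in range(4): print(np.linalg.norm(P[(i+1)%4]-P[i]).round(4))
B=[(273,330),(357,293),(453,358),(368,405)]
for a,b in zip(A,B): print(tri([(c,*a),(s,245+b[0]/6,205+b[1]/6)])[0].round(4))
print("side wall-top/rim pred", [((proj(s,p)-[245,205])*6).round() for p in P])
print("knob",tri([(c,407,42),(s,245+464/6,205+158/6)])[0].round(4))
cv2.imwrite("pics/w15z.png",cv2.resize(cv2.imread("pics/w15.png")[0:180,220:430],None,fx=3.3,fy=3.3,interpolation=cv2.INTER_CUBIC))
E
```

```text
[[ 0.4577 -0.1556  0.058 ]
 [ 0.5115 -0.1542  0.058 ]
 [ 0.5149 -0.2301  0.058 ]
 [ 0.4598 -0.2314  0.058 ]] [ 0.4859469  -0.19283474  0.058     ]
0.0538
0.076
0.0551
0.0759
[ 0.4598 -0.1573  0.0559]
[ 0.5132 -0.1548  0.0549]
[ 0.5146 -0.23    0.0565]
[ 0.4605 -0.2326  0.0535]
side wall-top/rim pred [array([261., 325.]), array([350., 288.]), array([455., 355.]), array([362., 396.])]
knob [ 0.5847 -0.1489  0.1029]
```

View pics/w15z.png

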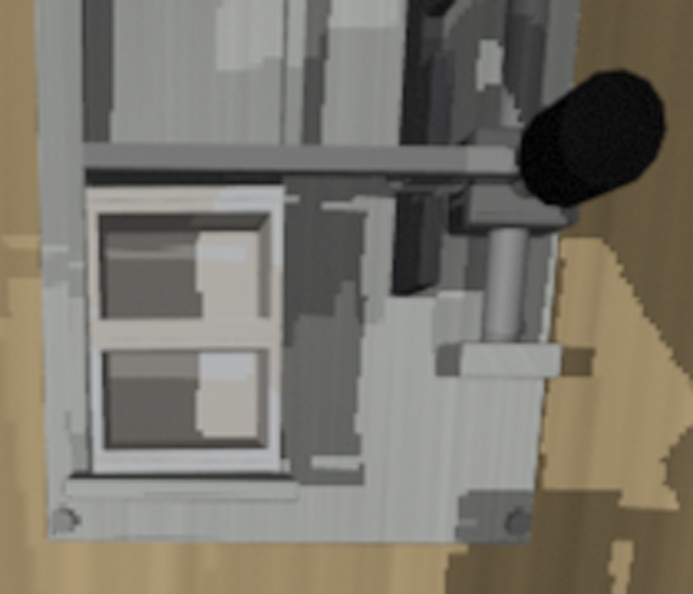

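The pack stands flat, with its rim 54 x 76 mm and level, centred in the bed with gaps at both ends. The knob is fully down (top z 0.103) and the arm touches nothing. I'll hand in.

```bash
python3 - <<'E'
from bench import env
print(env.sign_off())
E
```

```text
the job is handed in; nothing more can be done
None
```

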